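# Load the burn-in bay with the board lifter

## Task

Load every circuit board that lies on the white bench riser into the raised burn-in bay: slide the flat lifter under each board, carry it over and set it down flat on the bay floor, side by side or one behind the other, never stacked and never touched by the gripper itself. Then stand the lifter back on the low white block it came from and push the bay's gate shut until it snaps home on its catch. Leave the other things on the desk where they are.

Things in the scene. Friction and masses are not known exactly. Their poses are not given: they have to be found in the camera images.
- lifter: lifter: steel spatula with raised handle, 90 g. Origin: centre of the blade's underside, x along the blade to its tip, z up. Blade 72 mm long (x -36..36), 34 wide, 3 thick. Neck 20 mm wide rises from its rear, leaning back from x = -35 to x = -49. At x = -130 a leg with a 34 mm wide foot reaches down to the blade's level, so it stands level by itself. Starts on its stand, blade to the left
- lifter_grip (a point): grasp point on the lifter's handle, at (-88, 0, 70) mm in the lifter's frame; axes as the lifter's. The handle is a straight black bar along x, from -45 to -137 mm, 16 mm wide (y), 18 mm high, centred 70 mm above the origin. Grasp from above, fingers closing along y
- lifter_mid (a point): middle of the lifter's length, at (-50, 0, 0) mm in the lifter's frame
- stand: fixed low white block, the lifter's stand, at the right: 112 mm along its x, 222 mm along its y, 80 mm high (top at z = 80 mm); origin at the centre of its underside
- riser: fixed flat white bench riser that covers the left of the desk, 365 mm (x) by 570 mm (y), top 80 mm above the desk; origin at the centre of its underside. The bay and the boards stand on it
- bay: fixed burn-in bay: chassis 15 mm high (its top is the floor), open on top, 5 mm aluminium walls up to 50 mm over its base at far, left and right; the near side (-x) has only the gate. Origin: on the riser under the floor's centre; x away from the gate, y left. Inside x -82.5..82.5, y -90..90 mm: two boards side by side, two rows deep
- bay_floor (a point): centre of the bay floor, 15 mm above the bay's origin; axes as the bay's. The catch housing (20 x 24 mm, 46 mm over the riser) stands outside the near left corner of the bay, at (-92, 111) mm in the bay's frame
- gate (a joint): gate angle: 0 shut and home on the catch, grows as it swings out towards the robot, to 1.9; starts wide open, stays where it is left (friction about 0.03 N m). The sprung catch stops it at about 0.06 and lets it snap home when pushed with about 5 N near its free end
- gate_hinge (a point): on the gate's vertical hinge axis, at (-88.5, -90) mm in the bay's frame (near right corner), 33.5 mm above the riser; y points along the gate to its free end, x is normal to the gate and points inward when shut
- gate_end (a point): on the outer face of the gate, 165 mm from the hinge axis and 33.5 mm above the riser; axes as gate_hinge. The gate is a flat aluminium plate 8 mm thick, 182 mm long from the hinge axis, from 17 to 50 mm above the riser
- board_a: green circuit board 64 (x) x 72 (y) x 3 mm on four 14 mm tall, 8 mm thick brass spacers at x = +-26, y = +-30 mm, about 70 g; parts on top to 33 mm. Origin: centre of the footprint at the spacers' feet (board underside 14 mm above). Gap between spacers 52 mm wide seen along x, 44 mm seen along y. Starts on the riser left of the bay; two or three of the three boards are present
- board_b: green circuit board 64 (x) x 72 (y) x 3 mm on four 14 mm tall, 8 mm thick brass spacers at x = +-26, y = +-30 mm, about 70 g; parts on top to 33 mm. Origin: centre of the footprint at the spacers' feet (board underside 14 mm above). Gap between spacers 52 mm wide seen along x, 44 mm seen along y. Starts on the riser left of the bay; two or three of the three boards are present
- board_c: green circuit board 64 (x) x 72 (y) x 3 mm on four 14 mm tall, 8 mm thick brass spacers at x = +-26, y = +-30 mm, about 70 g; parts on top to 33 mm. Origin: centre of the footprint at the spacers' feet (board underside 14 mm above). Gap between spacers 52 mm wide seen along x, 44 mm seen along y. Starts on the riser left of the bay; two or three of the three boards are present
- capacitor: loose bystander, not part of the job: dark blue can capacitor standing upright, 35 mm diameter, 56 mm high; origin at the centre of its underside
- tin: loose bystander, not part of the job: small white round tin with a red-topped lid, 54 mm diameter, 26 mm high; origin at the centre of its underside

How it is judged:
On the way, in this order (a step that is already met when the one before it is completed fails the run):
1. a board is lifted clear of the riser on the lifter's blade (((height (world z) of board_a above 0.11 m and contact force between lifter and board_a above 0.15 N) or (height (world z) of board_b above 0.11 m and contact force between lifter and board_b above 0.15 N) or (height (world z) of board_c above 0.11 m and contact force between lifter and board_c above 0.15 N))), for 0.2 s.
2. all boards present stand flat on the bay floor (x of board_a in the frame of bay between -0.075 and 0.058 m and y of board_a in the frame of bay between -0.062 and 0.062 m and z of board_a in the frame of bay between 0.01 and 0.021 m and angle between each of board_a, board_b, board_c's own z axis and vertical below 0.12 rad and x of board_b in the frame of bay between -0.075 and 0.058 m and y of board_b in the frame of bay between -0.062 and 0.062 m and z of board_b in the frame of bay between 0.01 and 0.021 m and x of board_c in the frame of bay between -0.075 and 0.058 m and y of board_c in the frame of bay between -0.062 and 0.062 m and z of board_c in the frame of bay between 0.01 and 0.021 m), for 0.2 s.
At the end, for the whole second after the job is handed in: every board present stands flat (within 0.12 rad) on the bay floor inside the walls and gate, at rest; the gate is home on its catch (joint below 0.025 rad); the lifter stands upright on its block, its middle within 55 mm of the block's centre (x of board_a in the frame of bay between -0.058 and 0.058 m and y of board_a in the frame of bay between -0.062 and 0.062 m and z of board_a in the frame of bay between 0.01 and 0.021 m and angle between each of board_a, board_b, board_c, lifter's own z axis and vertical below 0.12 rad and linear speed of each of board_a, board_b, board_c, lifter below 0.03 m/s and x of board_b in the frame of bay between -0.058 and 0.058 m and y of board_b in the frame of bay between -0.062 and 0.062 m and z of board_b in the frame of bay between 0.01 and 0.021 m and x of board_c in the frame of bay between -0.058 and 0.058 m and y of board_c in the frame of bay between -0.062 and 0.062 m and z of board_c in the frame of bay between 0.01 and 0.021 m and value of joint gate below 0.025 rad and horizontal distance between lifter_mid and stand below 0.055 m and z of lifter in the frame of stand between 0.072 and 0.087 m); the robot touches nothing.
It fails at once if the gripper or arm touches a board (contact force between any of the fingers, the arm and board_a above 1 N or contact force between any of the fingers, the arm and board_b above 1 N or contact force between any of the fingers, the arm and board_c above 1 N).
It fails at once if a bystander is moved more than 30 mm (distance of any of capacitor, tin from where it was at the start of the episode above 0.03 m).
Of board_a, board_b, board_c only 2 to 3 are there at a start; the rules pass over those that are not, and their reading is None.
At some moment in a run one of board_a, board_b, board_c may be knocked a few centimetres aside while the robot is not near it.
It also fails if it takes over 210 s, if anything falls off the work surface, if the arm or the gripper's body presses on something with over 40 N, if the wrist force passes 120 N, or if a joint passes its speed limit or range.

## Robot

A 6-joint arm with a two-finger parallel gripper is mounted at the origin on a cart in front of the work surface, level with it; the furniture and walls round the work are solid. World frame = base frame: x ahead of the robot, y to its left, z up, the work surface at z = 0. Lengths are in m, angles in rad, forces in N, time in s.
With the tool pointing down it reaches from about 0.375 to 0.9 m from the base axis. Payload 3.1 kg.
Tool frame: the origin (TCP) lies at the very end of the fingers, on their centre line; the grasp point (between the pads) lies 19 mm behind it; z points along the fingers, x is the direction in which the jaws open and shut, and the axes are right-handed (so a half turn about z gives the same grasp; the last joint's range is limited). The gripper opens to 87 mm and grips with 3 to 60 N. Pads are 19 mm wide; open, the fingers measure 117 mm over their backs; the gripper's body (75 mm by 190 mm) begins 51 mm behind the grasp point.
Start: joints at [1.161, 0.527, 1.433, -0, 1.181, -0.178], TCP at [0.144, 0.608, 0.223] pointing down, gripper open.
Joint ranges: [-3.08, 3.08], [-0.75, 2.2], [0.22, 2.44], [-1.43, 4.57], [0, 2.65], [-2.85, 2.85]. Speed limits (rad/s): [2.79, 2.79, 3.14, 3.14, 3.14, 3.14].

## Interface

Orientations are given as a unit quaternion [x, y, z, w].
In Python, from rig import robot gives the robot as it stands. The module is installed in compiled form; this text tells all that it offers.
- The arm moves only by the tool play_rows, never from a script. Its argument "increments" is one flat list of numbers, 4 for each row, row after row: the shift along the tool's x, y, z in cm, then the turn about the tool's z in rad. In form: [dx, dy, dz, twist, dx, dy, dz, twist, ...]. A call has 1 to 5 rows; each row shifts and turns the commanded pose from where the row before left it, along the tool's axes as they then stand; what a row does not reach is not made up. A row lasts 1/10 s, in which the tool goes at most 50 mm and 8.59 degrees, less where a joint would pass 70% of its speed; a pose out of reach is approached as far as the arm can. A call is refused whole if a number of a shift passes 5 or a number of a turn 0.15, either way. A call with a gripper value outside its range is refused whole. "fingers" is the finger opening in cm, from 0 to 8.7, set as the call begins (left out, the last holds). The fingers move at their own pace and stop on an object; "newtons" is the grip in N (left out, the last holds). Time passes only in rows, so rows that do not move let the fingers close. It gives the time, the measured TCP pose, the force and the opening at its end, in the units of the state.
- robot.get_obs(): the state, without advancing time (a new reading comes with each control period).
- robot.camera(name): name is "scene" or "top" or "wrist"; returns the picture (384x512x3 uint8, blue, green, red); there is no depth.
- robot.get_calibration(name): a dict with "fx", "fy", "cx", "cy" (pixels), "R" (3x3) and "t" (3): a world point X has camera coordinates R X + t. Camera axes: x right, y down, z forward; pixel columns grow to the right and rows downward; lengths in m; the calibration is good to about 2 mm. A picture is of the moment at which its call begins: read the wrist's pose just before it. get_calibration takes no time and is no camera call; for the wrist camera it gives the pose at the moment of the call.
- robot.hand_in(): hands the job in, once; it reports no verdict.
The state is a dict: "time": time; "q": joint angles; "joint_velocities": joint speeds; "joint_torque": joint torques, N m; "position": TCP position; "tool_rot": TCP orientation; "ft_force": force on the tool from outside, world axes, zero at the start; "moment": the same for the moment, N m; "grip_width": finger opening in m.
Only numpy, scipy, OpenCV 4.12 (cv2) and the standard library are available. Lean on these libraries where they do the work, as an engineer would, in place of code of your own. Each camera call takes 0.05 s, during which the arm holds its last target. There are 200 camera calls.

## Working session

There is one attempt and no reset: what is moved stays moved. The work goes in short steps, Python scripts to look and compute and a tool call to move; the robot and the scene stay as the last step left them, time stands still between calls to the robot, and variables do not carry over. Pictures are saved under pics/ and viewed, about 12 in all and at most 16, crops included, and the job is handed in when it is done.

Besides the shell and the picture viewer there is one more tool, called after "Request:" as name(argument=value, ...), one argument or row to a line, values as JSON. play_rows: Moves the arm, as the interface text tells. Its arguments: {"type":"object","properties":{"increments":{"type":"array","items":{"type":"number"}},"fingers":{"type":"number"},"newtons":{"type":"number"}},"required":["increments"]}

```bash
mkdir -p pics
python3 - <<'E'
from rig import robot
import cv2,numpy as np
o=robot.get_obs();print({k:np.round(v,4) for k,v in o.items()})
for n in ("scene","top"):
    im=robot.camera(n);cv2.imwrite(f"pics/{n}0.png",im)
    c=robot.get_calibration(n);print(n,{k:np.round(v,4).tolist() for k,v in c.items()})
    R=np.array(c['R']);print(-R.T@np.array(c['t']))
E
```

```text
{'time': np.float64(0.0), 'q': array([ 1.1605,  0.5285,  1.4339, -0.    ,  1.1814, -0.1785]), 'joint_velocities': array([ 0.0008,  0.0014, -0.001 , -0.0004,  0.0014,  0.0006]), 'joint_torque': array([ 2.00000e-04, -4.40042e+01, -1.76590e+01,  6.33000e-02,
        5.83000e-02, -2.00000e-04]), 'position': array([0.1433, 0.6076, 0.2216]), 'tool_rot': array([ 7.841e-01,  6.206e-01, -9.000e-04,  5.000e-04]), 'ft_force': array([-0.2872,  0.3127,  0.5888]), 'moment': array([-0.0199, -0.0619,  0.004 ]), 'grip_width': np.float64(0.0873)}
scene {'fx': 370.3651, 'fy': 370.3651, 'cx': 258.9944, 'cy': 191.2078, 'R': [[0.6323, -0.7746, 0.0122], [-0.5676, -0.4738, -0.6733], [0.5273, 0.4188, -0.7393]], 't': [-0.2238, 0.4323, 0.8891]}
[-0.08201082 -0.34093321  0.95106587]
top {'fx': 399.068, 'fy': 399.068, 'cx': 265.2974, 'cy': 189.9343, 'R': [[-0.0192, -0.9997, 0.0142], [-0.9968, 0.018, -0.0776], [0.0774, -0.0156, -0.9969]], 't': [0.1092, 0.5031, 1.2808]}
[0.40454049 0.12014854 1.31430756]
```

View pics/scene0.png

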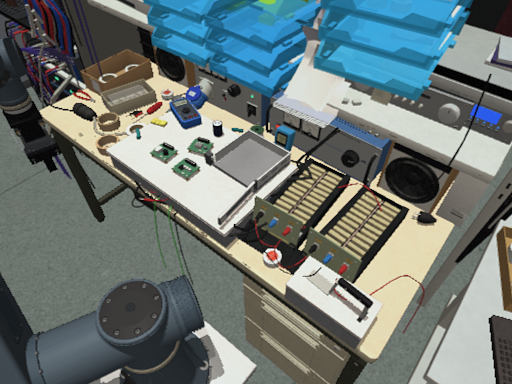

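View pics/top0.png

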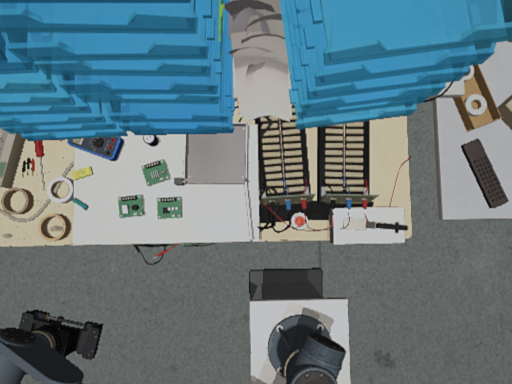

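The scene shows three boards (scene px ~(163,152), (201,145), (186,168)), the open bay, its gate hanging toward the robot, the lifter on the stand at lower right and the tin near (271,258). I'll enlarge both views.

```bash
cat > h.py <<'E'
from rig import robot
import cv2,numpy as np
def bp(c,px,z):
    """pixels -> world points on plane z"""
    R=np.array(c['R']);t=np.array(c['t']);C=-R.T@t
    px=np.atleast_2d(px).astype(float)
    d=np.c_[(px[:,0]-c['cx'])/c['fx'],(px[:,1]-c['cy'])/c['fy'],np.ones(len(px))]@R
    return C+d*((z-C[2])/d[:,2])[:,None]
def pj(c,X):
    p=np.atleast_2d(X)@np.array(c['R']).T+np.array(c['t'])
    return np.c_[c['fx']*p[:,0]/p[:,2]+c['cx'],c['fy']*p[:,1]/p[:,2]+c['cy']]
def crop(im,x0,y0,x1,y1,s):
    return cv2.resize(im[y0:y1,x0:x1],None,fx=s,fy=s,interpolation=cv2.INTER_CUBIC)
E
python3 - <<'E'
from h import *
a=crop(cv2.imread("pics/top0.png"),70,120,270,250,4)
cv2.imwrite("pics/t1.png",a)
b=crop(cv2.imread("pics/scene0.png"),230,130,390,350,2.7)
a=crop(cv2.imread("pics/top0.png"),240,180,420,250,2)
o=np.zeros((600,800,3),np.uint8);o[:594,:432]=b[:594];o[:140,432:792]=a;cv2.imwrite("pics/t2.png",o)
E
```

```text
(no output)
```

View pics/t1.png

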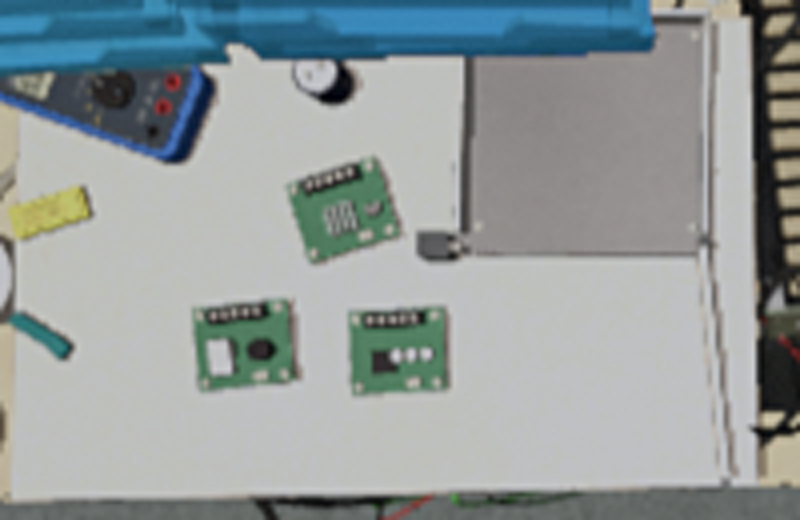

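View pics/t2.png

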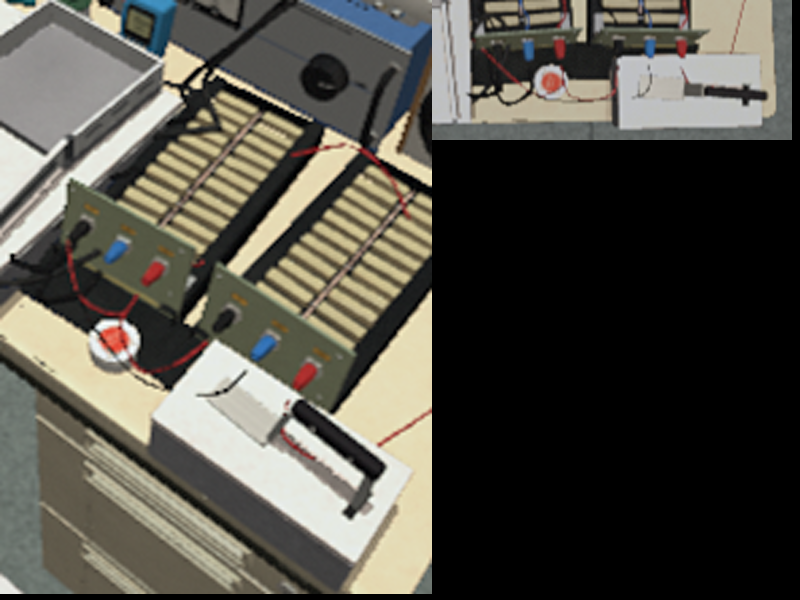

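Run:
```python
from h import *
c=robot.get_calibration("top")
np.set_printoptions(precision=4,suppress=True)
def t1(l): return (np.array(l)+.5)/4-.5+[70,120]
def ins(l): return (np.array(l,float)-[432,0]+.5)/2-.5+[240,180]
for n,l in dict(b1=[(287,183),(375,157),(402,236),(314,263)],b2=[(193,306),(290,299),(297,381),(199,391)],b3=[(350,311),(445,307),(447,388),(352,395)]).items():
    p=bp(c,t1(l),.097)[:,:2];print(n,p.mean(0),np.linalg.norm(np.roll(p,-1,0)-p,axis=1), [np.degrees(np.arctan2(*(p[i]-p[j])[::-1])) for i,j in ((0,1),(3,2),(0,3),(1,2))])
print("floor nearL,nearR, screwTR",bp(c,t1([(472,255),(703,255),(696,36),(471,60)]),.095))
print("gate hinge,end", bp(c,t1([(706,240),(728,480)]),.13))
print("housing",bp(c,t1([(417,233),(457,258)]),.126))
print("riser edge",bp(c,t1([(12,498),(750,488)]),.08))
print("stand",bp(c,ins([(617,57),(758,52),(763,125),(618,129)]),.08))
print("handle",bp(c,ins([(703,93),(768,96)]),.159),"blade",bp(c,ins([(650,75),(650,98),(688,77),(688,98)]),.083))
print("tin",bp(c,ins([(550,82)]),.026), "cap",bp(c,t1([(317,77)]),.136))
```

```text
b1 [0.5599 0.435 ] [0.0697 0.0646 0.0697 0.0652] [np.float64(105.76967119574867), np.float64(106.26755787316165), np.float64(18.582372012455863), np.float64(18.574092582236478)]
b2 [0.4585 0.5102] [0.0735 0.0627 0.0741 0.0648] [np.float64(93.1165329269917), np.float64(94.76759449700653), np.float64(4.534836413967648), np.float64(5.104425116053436)]
b3 [0.4518 0.3939] [0.0721 0.0616 0.0719 0.0638] [np.float64(91.37526747563653), np.float64(93.13223607236212), np.float64(1.4579152214583384), np.float64(1.2464820610570195)]
floor nearL,nearR, screwTR [[0.5236 0.3383 0.095 ]
 [0.5204 0.1617 0.095 ]
 [0.691  0.1645 0.095 ]
 [0.6749 0.3385 0.095 ]]
gate hinge,end [[0.5283 0.1581 0.13  ]
 [0.3503 0.1447 0.13  ]]
housing [[0.5378 0.3736 0.126 ]
 [0.5185 0.3439 0.126 ]]
riser edge [[0.3452 0.6915 0.08  ]
 [0.3416 0.1289 0.08  ]]
stand [[ 0.4397 -0.1056  0.08  ]
 [ 0.4433 -0.3255  0.08  ]
 [ 0.3306 -0.3281  0.08  ]
 [ 0.3289 -0.1036  0.08  ]]
handle [[ 0.383  -0.2142  0.159 ]
 [ 0.3769 -0.3086  0.159 ]] blade [[ 0.4108 -0.1552  0.083 ]
 [ 0.3755 -0.154   0.083 ]
 [ 0.4066 -0.214   0.083 ]
 [ 0.3744 -0.2127  0.083 ]]
tin [[ 0.403 -0.006  0.026]] cap [[0.6548 0.4456 0.136 ]]
```

```bash
cat >> h.py <<'E'
def st():
    o=robot.get_obs();q=o['tool_rot'];x,y,z,w=q
    phi=np.arctan2(2*(x*y+z*w),1-2*(y*y+z*z))
    return np.array(o['position']),phi,o
def to(p,phi_deg,frm=None):
    """shift in tool axes (cm) & twist (rad) from the present/other pose"""
    P,f,o=st()
    if frm is not None: P,f=np.array(frm[:3]),np.radians(frm[3])
    d=np.array(p)-P
    X=np.array([np.cos(f),np.sin(f)]);Y=np.array([np.sin(f),-np.cos(f)])
    tw=-((np.radians(phi_deg)-f+np.pi)%(2*np.pi)-np.pi)
    print("shift cm",np.round([100*d[:2]@X,100*d[:2]@Y,-100*d[2]],2),"then twist",round(tw,3))
E
python3 - <<'E'
from h import *
ct=robot.get_calibration("top");cs=robot.get_calibration("scene")
for z in (.1,.2,.3,.4,.5,.6):
    X=bp(ct,[[232,131],[2,138],[286,122]],z);print(z,np.round(X[:,:2],3).tolist(),np.round(pj(cs,X)).tolist())
E
python3 -c "
from h import *
to([.42,.30,.26],76.7);to([.38,-.20,.26],-3.5,[.42,.30,.26,76.7])"
```

```text
0.1 [[0.683, 0.2], [0.672, 0.902], [0.709, 0.033]] [[275.0, 157.0], [140.0, 85.0], [321.0, 175.0]]
0.2 [[0.66, 0.194], [0.65, 0.838], [0.683, 0.04]] [[274.0, 138.0], [140.0, 70.0], [318.0, 155.0]]
0.3 [[0.637, 0.187], [0.628, 0.773], [0.658, 0.047]] [[272.0, 116.0], [141.0, 53.0], [316.0, 132.0]]
0.4 [[0.614, 0.18], [0.606, 0.709], [0.633, 0.055]] [[270.0, 90.0], [141.0, 33.0], [313.0, 105.0]]
0.5 [[0.591, 0.174], [0.584, 0.645], [0.608, 0.062]] [[268.0, 59.0], [142.0, 9.0], [310.0, 72.0]]
0.6 [[0.568, 0.167], [0.562, 0.58], [0.583, 0.069]] [[265.0, 22.0], [142.0, -21.0], [306.0, 32.0]]
shift cm [-23.59  34.    -3.83] then twist 0.0
shift cm [-49.58   7.61  -0.  ] then twist 1.4
```

Request:
play_rows(
  increments=[0,0,-2,0,0,4,-2,0,0,4,0,0,0,4,0,0,0,4,0,0],
)

```text
time: 0.6
position: [0.3003, 0.5709, 0.2623]
tool_rot: [0.784, 0.621, -0.0, 0.0]
ft_force: [-0.1, 0.2, 0.0]
grip_width: 0.0878
```

Run:
```python
from h import *
im=cv2.imread("pics/scene0.png");cv2.imwrite("pics/tray.png",crop(im,130,0,350,165,3.6))
to([.42,.30,.26],76.7)
```

```text
shift cm [-23.62  17.86   0.23] then twist 0.001
```

View pics/tray.png

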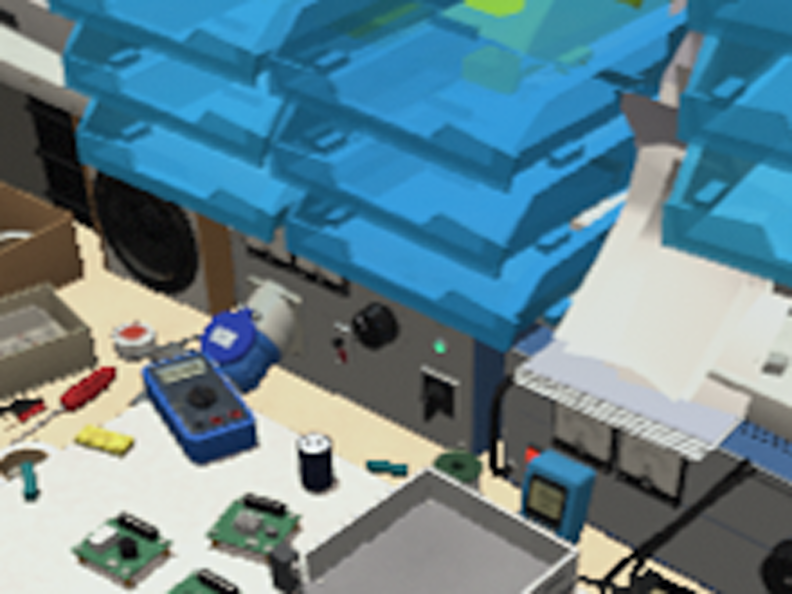

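The lowest tray front triangulates to about x=0.62, z≥0.37, so the boards will go toward the near half of the bay. Next I move to the lifter.

Request:
play_rows(
  increments=[-4,3.6,0,0,-5,3.6,0,0,-5,3.6,0,0,-5,3.6,0,0,-4.6,3.5,0,0],
)

```text
time: 1.1
position: [0.4009, 0.3413, 0.2622]
tool_rot: [0.784, 0.621, -0.0, -0.0]
ft_force: [0.6, 0.1, 0.3]
grip_width: 0.0868
```

Request:
play_rows(
  increments=[0,0,0,0.14,0,0,0,0.14,0,0,0,0.14,0,0,0,0.14,0,0,0,0.14],
)

```text
time: 1.6
position: [0.4007, 0.343, 0.2622]
tool_rot: [0.95, 0.311, -0.001, 0.0]
ft_force: [0.0, -0.8, 0.3]
grip_width: 0.087
```

Request:
play_rows(
  increments=[0,0,0,0.14,0,0,0,0.14,0,0,0,0.14,0,0,0,0.14,0,0,0,0.14],
)

```text
time: 2.1
position: [0.4006, 0.3432, 0.2621]
tool_rot: [0.999, -0.033, -0.0, 0.0]
ft_force: [-0.5, -0.6, -0.7]
grip_width: 0.0865
```

Run:
```python
from h import *
to([.38,-.20,.26],-3.5); print(np.degrees(st()[1]),st()[2]['q'],st()[0])
cv2.imwrite("pics/w1.png",robot.camera("wrist"));print(robot.get_calibration("wrist"))
```

```text
shift cm [ 1.57 54.33  0.21] then twist -0.006
-3.828688682609474 [ 4.96312961e-01  3.48752908e-01  1.62702151e+00 -1.79929715e-05
  1.16689120e+00  5.63143001e-01] [0.40059514 0.34315683 0.26214052]
{'fx': 287.0648149365677, 'fy': 287.0648149365677, 'cx': 259.6484765629122, 'cy': 190.40477529969442, 'R': array([[ 9.97560888e-01, -6.98016629e-02, -5.90516276e-05],
       [-6.66433846e-02, -9.52675703e-01,  2.96593434e-01],
       [-2.07589719e-02, -2.95866074e-01, -9.55003839e-01]]), 't': array([-0.37673846,  0.30528925,  0.53941738])}
```

View pics/w1.png

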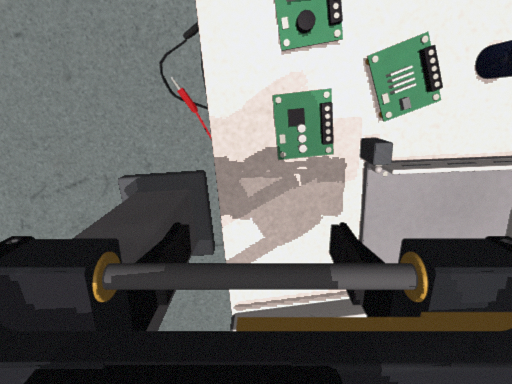

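Request:
play_rows(
  increments=[0.3,2,0,0,0.3,3.5,0,0,0.3,3.5,0,0,0.3,3.5,0,0,0.3,3.5,0,0],
)

```text
time: 2.65
position: [0.4057, 0.1815, 0.2623]
tool_rot: [1.0, -0.029, -0.0, 0.0]
ft_force: [0.3, 0.2, 1.3]
grip_width: 0.0868
```

Request:
play_rows(
  increments=[0,3.5,0,0,0,3.5,0,0,0,3.5,0,0,0,3.5,0,0,0,3.5,0,0],
)

```text
time: 3.15
position: [0.395, 0.0068, 0.2625]
tool_rot: [1.0, -0.029, -0.0, -0.0]
ft_force: [1.2, -0.8, -0.7]
grip_width: 0.0871
```

Request:
play_rows(
  increments=[0,3.5,0,0,0,3.5,0,0,0,3.5,0,0,0,3.5,0,0,0,3.5,0,0],
)

```text
time: 3.65
position: [0.3843, -0.1679, 0.2625]
tool_rot: [1.0, -0.029, -0.0, -0.0]
ft_force: [0.6, 0.0, -0.4]
grip_width: 0.0868
```

Request:
play_rows(
  increments=[0,3.5,0,0,0,3.5,0,0,0,1.5,0,0,0,0,0,0],
)

```text
time: 4.05
position: [0.3796, -0.253, 0.2623]
tool_rot: [1.0, -0.031, 0.0, -0.0]
ft_force: [-0.4, 0.1, 0.6]
grip_width: 0.0871
```

Run:
```python
from h import *
to([.38,-.20,.26],-3.5); print(np.degrees(st()[1]),st()[0])
c=robot.get_calibration("wrist")
cv2.imwrite("pics/w2.png",robot.camera("wrist"))
```

```text
shift cm [-0.29 -5.29  0.23] then twist -0.001
-3.583072019014298 [ 0.37961341 -0.25299352  0.26233589]
```

View pics/w2.png

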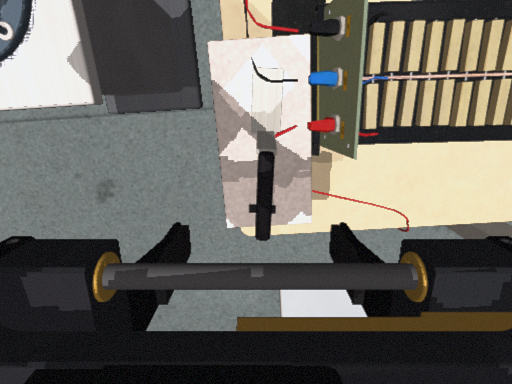

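```bash
cat > /tmp/a.py <<'E'
from h import *
np.set_printoptions(precision=4,suppress=True)
c=robot.get_calibration("wrist")
im=cv2.imread("pics/w2.png")
cv2.imwrite("pics/w2c.png",crop(im,200,25,360,245,2.7))
h=bp(c,[(265.5,152),(263.5,237)],.159);print("handle",h,np.degrees(np.arctan2(*(h[0]-h[1])[[1,0]])),np.linalg.norm(h[0]-h[1]))
s=bp(c,[(208,40),(311,35),(312,222),(226,228)],.08);print(s,np.linalg.norm(np.roll(s,-1,0)-s,axis=1),s.mean(0))
b=bp(c,[(251,67),(283,67)],.083);print("tip",b,b.mean(0))
E
python3 /tmp/a.py
```

```text
handle [[ 0.388  -0.2153  0.159 ]
 [ 0.3811 -0.3021  0.159 ]] 85.50964808769824 0.08713263165615913
[[ 0.3333 -0.1032  0.08  ]
 [ 0.4446 -0.1051  0.08  ]
 [ 0.4441 -0.3237  0.08  ]
 [ 0.3316 -0.3253  0.08  ]] [0.1113 0.2185 0.1125 0.2221] [ 0.3884 -0.2143  0.08  ]
tip [[ 0.378  -0.1333  0.083 ]
 [ 0.4131 -0.1354  0.083 ]] [ 0.3955 -0.1343  0.083 ]
```

View pics/w2c.png

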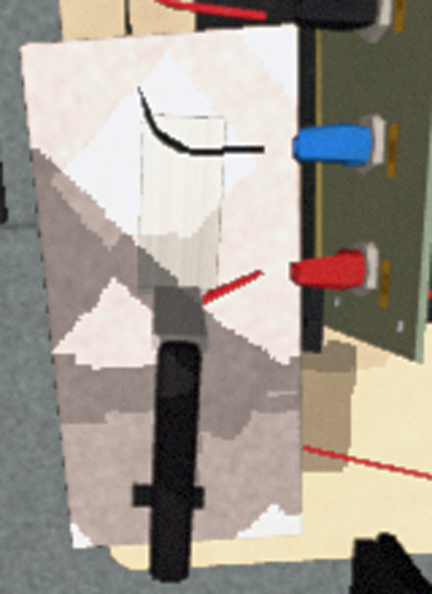

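Wrist picture: handle along image column ~265 (rows 151–240), blade tip at ~(267,67), stand outline as given (112×222 measured). Grasp at (0.385,-0.258), yaw ≈85.3°.

```bash
python3 -c "
from h import *
to([.385,-.258,.131],-4.7)"
```

```text
shift cm [ 0.61  0.65 13.12] then twist 0.02
```

Request:
play_rows(
  increments=[0.57,0.47,0,0.02,0,0,3,0,0,0,3,0,0,0,3,0,0,0,2,0],
)

```text
time: 4.6
position: [0.3849, -0.2543, 0.1511]
tool_rot: [0.999, -0.04, -0.001, -0.001]
ft_force: [-0.2, 1.0, 0.1]
grip_width: 0.0873
```

Request:
play_rows(
  increments=[0,0,1.1,0,0,0,1,0,0,0,0,0],
)

```text
time: 4.9
position: [0.3849, -0.255, 0.1307]
tool_rot: [0.999, -0.04, -0.001, -0.001]
ft_force: [-0.6, 0.4, -0.1]
grip_width: 0.0874
```

Request:
play_rows(
  increments=[0,0,0,0,0,0,0,0,0,0,0,0,0,0,0,0,0,0,0,0],
  fingers=0.5,
  newtons=40,
)

```text
time: 5.4
position: [0.3851, -0.2567, 0.1319]
tool_rot: [0.999, -0.041, 0.0, 0.0]
ft_force: [0.9, 0.2, -0.1]
grip_width: 0.055
```

Request:
play_rows(
  increments=[0,0,0,0,0,0,0,0,0,0,0,0,0,0,0,0,0,0,0,0],
)

```text
time: 5.9
position: [0.385, -0.2565, 0.1315]
tool_rot: [0.999, -0.041, -0.0, -0.0]
ft_force: [-1.6, -1.4, -0.3]
grip_width: 0.0158
```

Request:
play_rows(
  increments=[0,0,-1,0,0,0,-2,0,0,0,-3,0,0,0,-3,0,0,0,-1,0],
)

```text
time: 6.4
position: [0.3862, -0.2577, 0.2347]
tool_rot: [0.999, -0.04, 0.002, 0.002]
ft_force: [1.0, -1.3, -0.7]
grip_width: 0.0156
```

Request:
play_rows(
  increments=[0.5,-2,0,0,0.5,-3.5,0,0,0.5,-3.5,0,0,0.5,-3.5,0,0,0.5,-3.5,0,0],
)

```text
time: 6.9
position: [0.4225, -0.0975, 0.2311]
tool_rot: [0.999, -0.041, -0.0, -0.0]
ft_force: [1.1, -0.4, -1.7]
grip_width: 0.0156
```

Request:
play_rows(
  increments=[0.5,-3.5,0,0,0.5,-3.5,0,0,0.5,-3.5,0,0,0,-3.5,0,0,0,-3.5,0,0],
)

```text
time: 7.4
position: [0.4515, 0.0757, 0.231]
tool_rot: [0.999, -0.04, -0.001, 0.0]
ft_force: [0.4, -0.5, -1.3]
grip_width: 0.0156
```

Request:
play_rows(
  increments=[0,-3.5,0,0,0,-3.5,0,0,0,-3.5,0,0,0,-3.5,0,0,0,-3.5,0,0],
)

```text
time: 7.9
position: [0.4655, 0.2499, 0.2308]
tool_rot: [0.999, -0.04, -0.001, 0.0]
ft_force: [1.0, -0.8, -1.2]
grip_width: 0.0156
```

Request:
play_rows(
  increments=[0,0,0,0.15,0,0,0,0.15,0,0,0,0.15,0,0,0,0.15,0,0,0,0.15],
)

```text
time: 8.4
position: [0.4654, 0.2485, 0.2307]
tool_rot: [0.914, -0.406, -0.001, 0.001]
ft_force: [0.2, -0.6, -1.2]
grip_width: 0.0155
```

Request:
play_rows(
  increments=[0,0,0,0.15,0,0,0,0.15,0,0,0,0.15,0,0,0,0.15,0,0,0,0.1],
)

```text
time: 8.9
position: [0.4655, 0.2484, 0.2308]
tool_rot: [0.719, -0.695, -0.001, 0.001]
ft_force: [-0.0, -0.5, -0.6]
grip_width: 0.0153
```

Run:
```python
from h import *
P,f,o=st();print(P,np.degrees(f),o['q'],o['grip_width'])
to([.28,.394,.22],-88.6)
```

```text
[0.46546225 0.24840051 0.23078178] -88.00848016124222 [2.78208765e-01 3.87093888e-01 1.66494370e+00 6.49516760e-05
 1.09146048e+00 1.81421688e+00] 0.015322758529733643
shift cm [-15.2   18.03   1.08] then twist 0.01
```

Request:
play_rows(
  increments=[-2,2,0,0,-2,3,0,0,-2,3,0,0,-2,3,0,0,-2,3,0,0],
)

```text
time: 9.4
position: [0.3205, 0.3431, 0.2309]
tool_rot: [0.721, -0.693, -0.0, 0.001]
ft_force: [-0.2, 0.2, -1.2]
grip_width: 0.0157
```

Request:
play_rows(
  increments=[-2,3,0,0.01,-2,1.5,0,0,-1.2,0,0,0,0,0,0,0],
)

```text
time: 9.8
position: [0.2759, 0.3946, 0.2314]
tool_rot: [0.718, -0.696, 0.0, -0.001]
ft_force: [0.3, -0.6, -0.7]
grip_width: 0.0156
```

Run:
```python
from h import *
P,f,o=st();print(P,np.degrees(f),o['q'],o['grip_width'])
cv2.imwrite("pics/w3.png",robot.camera("wrist"))
np.set_printoptions(precision=6,suppress=True)
```

```text
[0.27590846 0.39458755 0.23138254] -88.16340031591211 [ 7.28095095e-01  3.22534875e-01  1.77317932e+00 -2.48841811e-04
  1.04468256e+00  2.26696186e+00] 0.015571625506532814
```

View pics/w3.png

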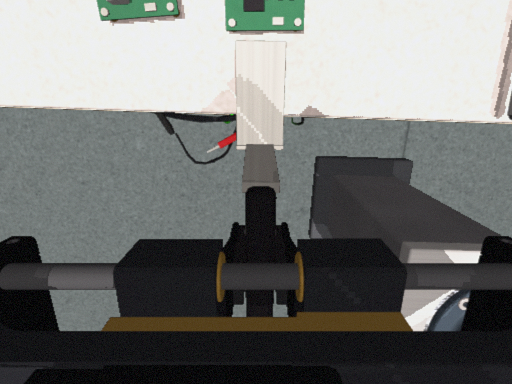

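```bash
cat > m.py <<'E'
from h import *
def meas(near,blade=None):
    """near: left,right px of board's near top edge; blade tip L,R, rear L,R px"""
    c=robot.get_calibration("wrist");P,f,_=st()
    e=bp(c,near,.097)[:,:2];d=e[0]-e[1];yaw=np.arctan2(-d[0],d[1])
    ctr=e.mean(0)+.032*np.array([np.cos(yaw),np.sin(yaw)])
    print("edge len",np.linalg.norm(d),"centre",ctr.round(4),"yaw",np.degrees(yaw).round(2))
    if blade is not None:
        b=bp(c,blade,P[2]-.048)[:,:2];t=b[:2].mean(0);r=b[2:].mean(0)
        print("blade widths",np.linalg.norm(b[0]-b[1]),np.linalg.norm(b[2]-b[3]),"len",np.linalg.norm(t-r),"tip",t,"yaw",np.degrees(np.arctan2(*(t-r)[::-1])),"tool fwd",np.degrees(f)+90)
        F=np.array([np.cos(f+np.pi/2),np.sin(f+np.pi/2)]);L=np.array([-F[1],F[0]])
        print("tip rel TCP fwd,left",(t-P[:2])@F,(t-P[:2])@L)
    return ctr,yaw
E
python3 -c "
from m import *
meas([(225.5,30),(303.5,31)],[(236,40),(285.5,41),(237,147),(283,149)])
meas([(100,20),(178,16)])
"
```

```text
edge len 0.07204468155139611 centre [0.4536 0.3936] yaw 1.17
blade widths 0.0327298075819908 0.03379549629879324 len 0.07112518023937392 tip [0.39723678 0.39606431] yaw 1.4416358148716106 tool fwd 1.7758539747992046
tip rel TCP fwd,left 0.12107984079620103 -0.0013132919865258398
edge len 0.07162384628240985 centre [0.46   0.5104] yaw 4.41
```

Request:
play_rows(
  increments=[0.37,0,0,0.01,0,0,2,0,0,0,3,0,0,0,2.5,0,0,0,1,0],
)

```text
time: 10.35
position: [0.2754, 0.3874, 0.1446]
tool_rot: [0.713, -0.701, -0.0, 0.002]
ft_force: [0.4, -0.9, -0.1]
grip_width: 0.0158
```

Request:
play_rows(
  increments=[0,0,0.7,0,0,0,0.3,0,0,0,0,0],
)

```text
time: 10.65
position: [0.2762, 0.3897, 0.1369]
tool_rot: [0.714, -0.7, 0.0, -0.0]
ft_force: [0.2, -0.4, -0.8]
grip_width: 0.0156
```

Run:
```python
from h import *
P,f,o=st();print(P,np.degrees(f),o['ft_force'])
to([.3671,.3928,.136],-88.8)
cv2.imwrite("pics/w4.png",robot.camera("wrist"));
```

```text
[0.27624197 0.3897119  0.13691252] -88.89453267512766 [ 0.24364699 -0.43702295 -0.80567574]
shift cm [-0.13 -9.09  0.09] then twist -0.002
```

View pics/w4.png

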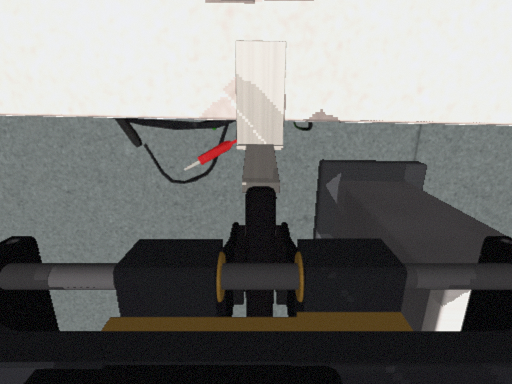

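The blade (column 260) is centred on the board's near edge (centre ~259). Slide in and lift.

Request:
play_rows(
  increments=[0,-1.5,0,0,0,-1.5,0,0,0,-1.5,0,0,0,-1.5,0,0,0,-1.5,0,0],
)

```text
time: 11.2
position: [0.3526, 0.3911, 0.1366]
tool_rot: [0.714, -0.7, 0.0, -0.0]
ft_force: [0.3, -0.2, -1.5]
grip_width: 0.0157
```

Request:
play_rows(
  increments=[0,-1,0,0,0,-0.6,0,0,0,0,0,0],
)

```text
time: 11.5
position: [0.3676, 0.3914, 0.1364]
tool_rot: [0.714, -0.7, 0.0, -0.0]
ft_force: [-0.3, -0.3, -1.0]
grip_width: 0.0156
```

Run:
```python
from h import *
P,f,o=st();print(P,np.degrees(f),o['ft_force'])
cv2.imwrite("pics/w5.png",robot.camera("wrist"));
```

```text
[0.3675999  0.39138026 0.13641982] -88.91225766876958 [-0.31641954 -0.27399555 -0.99820529]
```

Request:
play_rows(
  increments=[0,0,-0.5,0,0,0,-0.5,0,0,0,-0.7,0,0,0,-1,0,0,0,-1,0],
)

```text
time: 12.05
position: [0.3665, 0.3915, 0.1746]
tool_rot: [0.714, -0.7, -0.0, -0.0]
ft_force: [-0.0, -0.2, -1.9]
grip_width: 0.0154
```

Request:
play_rows(
  increments=[0,0,-1,0,0,0,-0.8,0,0,0,-0.5,0,0,0,0,0,0,0,0,0],
)

```text
time: 12.55
position: [0.3665, 0.3912, 0.1965]
tool_rot: [0.714, -0.7, -0.0, 0.0]
ft_force: [0.9, -1.2, -1.5]
grip_width: 0.0154
```

Run:
```python
from h import *
P,f,o=st();print(P,np.degrees(f),o['ft_force'],o['q'])
cv2.imwrite("pics/w6.png",robot.camera("wrist"));
```

```text
[0.3665211  0.39124386 0.19645673] -88.86901673369401 [ 0.94368    -1.15766849 -1.48683568] [6.09453740e-01 4.42934548e-01 1.68345104e+00 2.95332148e-06
 1.01562227e+00 2.16050917e+00]
```

View pics/w6.png

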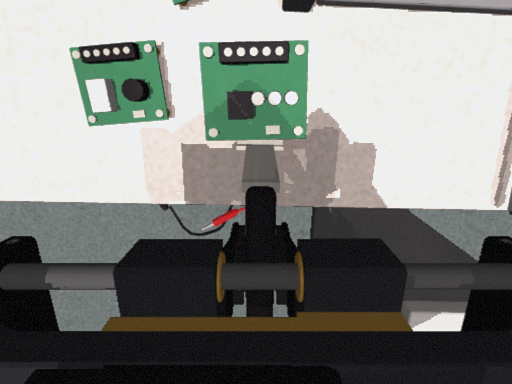

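Request:
play_rows(
  increments=[0.5,0,0,0,1,-0.2,0,0,1.5,-0.3,0,0,2,-0.3,0,0,2,-0.3,0,0],
)

```text
time: 13.1
position: [0.3791, 0.3198, 0.1964]
tool_rot: [0.714, -0.7, 0.0, 0.0]
ft_force: [0.4, -0.2, -2.2]
grip_width: 0.0156
```

Request:
play_rows(
  increments=[2,-0.3,0,0,2,-0.3,0,0,2,-0.3,0,0,2,-0.3,0,0,1.5,-0.3,0,0],
)

```text
time: 13.6
position: [0.3957, 0.2246, 0.1965]
tool_rot: [0.714, -0.701, 0.0, 0.001]
ft_force: [0.6, 0.6, -1.5]
grip_width: 0.0157
```

Request:
play_rows(
  increments=[1,-0.2,0,0,0.5,0,0,0,0,0,0,0,0,0,0,0],
)

```text
time: 14.0
position: [0.3982, 0.2121, 0.1966]
tool_rot: [0.714, -0.7, -0.0, -0.0]
ft_force: [0.5, 0.3, -1.8]
grip_width: 0.0156
```

Run:
```python
from m import *
P,f,o=st();print(P,np.degrees(f),o['q'])
cv2.imwrite("pics/w7.png",robot.camera("wrist"))
# board rel. to TCP from w6 (calib of moved wrist: use relative shift)
import json
```

```text
[0.39815487 0.21212781 0.19656308] -88.87053814538078 [2.40768616e-01 3.35758431e-01 1.88280355e+00 2.84485846e-04
 9.23004022e-01 1.79168045e+00]
```

View pics/w7.png

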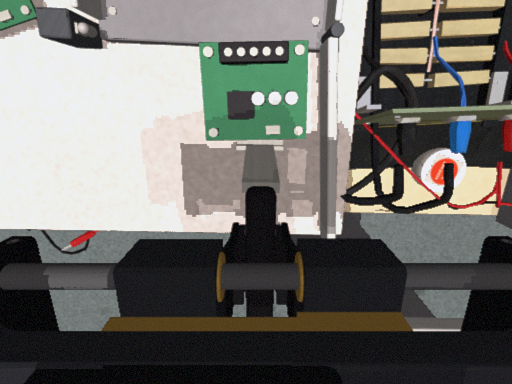

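Run:
```python
from m import *
np.set_printoptions(precision=4,suppress=True)
im=cv2.imread("pics/w7.png").astype(int);g=im.sum(2)//3
pts=[]
for u in list(range(115,196,8))+[312,316]:
    col=g[22:70,u];d=np.diff(cv2.GaussianBlur(col.astype(np.float32).reshape(-1,1),(1,5),0).ravel());k=np.argmax(d);pts.append((u,22+k+.5))
print(pts)
c=robot.get_calibration("wrist")
w=bp(c,pts,.095)[:,:2];print(w)
k=np.polyfit(w[:,1],w[:,0],1);print("edge x at y=.25",np.polyval(k,.25),"yaw",np.degrees(-np.arctan(k[0])))
print("hinge",bp(c,[(336,30)],.13)," screws",bp(c,[(112,11),(316,20)],.095))
print("housing top TL, TR/corner",bp(c,[(38,10),(72,40),(102,40)],.126))
print("gate end",bp(c,[(327,235)],.13), "floor shade",g[10:60:4,150])
meas([(204.5,141),(307,137.5)])
e=bp(c,[(204.5,141),(307,137.5),(199.5,42),(308,41)],.1515)[:,:2];print("board corners",e,e.mean(0))
P,f,_=st();F=np.array([np.cos(f+np.pi/2),np.sin(f+np.pi/2)]);L=np.array([-F[1],F[0]])
d=e.mean(0)-P[:2];print("board rel fwd,left",d@F,d@L)
```

```text
[(115, np.float64(42.5)), (123, np.float64(42.5)), (131, np.float64(43.5)), (139, np.float64(43.5)), (147, np.float64(43.5)), (155, np.float64(44.5)), (163, np.float64(44.5)), (171, np.float64(44.5)), (179, np.float64(45.5)), (187, np.float64(45.5)), (195, np.float64(46.5)), (312, np.float64(52.5)), (316, np.float64(52.5))]
[[0.525  0.3345]
 [0.5252 0.3278]
 [0.5245 0.3213]
 [0.5247 0.3146]
 [0.5248 0.308 ]
 [0.5242 0.3014]
 [0.5243 0.2947]
 [0.5245 0.2881]
 [0.5239 0.2815]
 [0.524  0.2748]
 [0.5234 0.2682]
 [0.5209 0.1703]
 [0.521  0.167 ]]
edge x at y=.25 0.5230828516442542 yaw -1.4634866328281593
hinge [[0.5305 0.1601 0.13  ]]  screws [[0.548  0.3339 0.095 ]
 [0.545  0.1689 0.095 ]]
housing top TL, TR/corner [[0.5396 0.3723 0.126 ]
 [0.5208 0.3515 0.126 ]
 [0.5212 0.3296 0.126 ]]
gate end [[0.3701 0.152  0.13  ]] floor shade [164 163 164 157 163 164 161 162  48 240 238 236 237]
edge len 0.09287605931839335 centre [0.48   0.2181] yaw 3.13
board corners [[0.4527 0.2525]
 [0.4568 0.179 ]
 [0.5169 0.2534]
 [0.519  0.1827]] [0.4864 0.2169]
board rel fwd,left 0.08828925484276583 0.0028012528419495775
```

Request:
play_rows(
  increments=[0,0,0.4,0.02,0,0,0.8,0.02,0,0,0.9,0.02,0,0,0.7,0,0,0,0,0],
)

```text
time: 14.55
position: [0.3971, 0.2118, 0.1671]
tool_rot: [-0.693, 0.721, 0.001, -0.001]
ft_force: [0.1, 0.2, -1.5]
grip_width: 0.0154
```

```bash
python3 -c "
from h import *
print(st()[0]);to([.5513,.2062,.168],-92.2)"
```

```text
[0.39713584 0.21179942 0.16713444]
shift cm [ -0.06 -15.43  -0.09] then twist -0.002
```

Request:
play_rows(
  increments=[0,-0.7,-0.1,0,0,-1.5,0,0,0,-2,0,0,0,-2,0,0,0,-2,0,0],
)

```text
time: 15.05
position: [0.482, 0.2087, 0.17]
tool_rot: [-0.693, 0.721, -0.0, 0.001]
ft_force: [-0.7, 0.5, -2.2]
grip_width: 0.0152
```

Request:
play_rows(
  increments=[0,-2,0,0,0,-1.5,0,0,0,-1.5,0,0,0,-1,0,0,0,-0.7,0,0],
)

```text
time: 15.55
position: [0.5483, 0.2059, 0.1697]
tool_rot: [-0.693, 0.721, -0.0, 0.0]
ft_force: [0.3, -0.3, -2.2]
grip_width: 0.0153
```

Request:
play_rows(
  increments=[0,-0.5,0,0,0,0,0,0],
)

```text
time: 15.75
position: [0.5525, 0.2058, 0.1696]
tool_rot: [-0.693, 0.721, -0.0, 0.0]
ft_force: [-0.1, 0.3, -0.8]
grip_width: 0.0155
```

```bash
python3 -c "
from h import *
P,f,o=st();print(P,np.degrees(f),o['ft_force']);to([.5513,.2062,.153],-92.2)
cv2.imwrite('pics/w8.png',robot.camera('wrist'))"
```

```text
[0.55254409 0.20576587 0.16956404] -92.30996196409188 [-0.05115419  0.25544276 -0.80123875]
shift cm [-0.04  0.13  1.66] then twist -0.002
```

Lower until the board stands, then withdraw.

Request:
play_rows(
  increments=[0,0,0.5,0,0,0,0.4,0,0,0,0.4,0,0,0,0.3,0,0,0,0,0],
)

```text
time: 16.3
position: [0.5518, 0.2058, 0.1531]
tool_rot: [-0.693, 0.721, 0.0, -0.0]
ft_force: [-0.0, -0.1, -0.3]
grip_width: 0.0155
```

```bash
python3 -c "
from h import *
P,f,o=st();print(P,np.degrees(f),o['ft_force'])
cv2.imwrite('pics/w9.png',robot.camera('wrist'))"
```

```text
[0.55183896 0.20576072 0.15306727] -92.29950711215685 [-0.03928543 -0.14769329 -0.33465672]
```

View pics/w9.png

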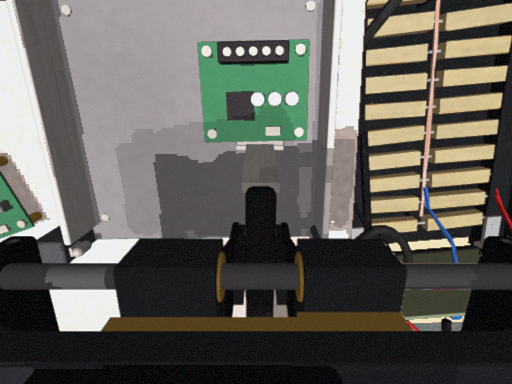

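Run:
```python
from m import *
np.set_printoptions(precision=4,suppress=True)
c=robot.get_calibration("wrist")
s=bp(c,[(66,9),(311,5),(105,217)],.095)[:,:2];print("screws",s,"mid diag",(s[1]+s[2])/2)
print("yaw",np.degrees(np.arctan2(-(s[0]-s[1])[0],(s[0]-s[1])[1])),np.degrees(np.arctan2(*(s[0]-s[2])[::-1])),np.linalg.norm(s[0]-s[1]),np.linalg.norm(s[0]-s[2]))
e=bp(c,[(204,142),(307.5,139),(197.5,42),(309,39.5)],.112)[:,:2];print("board",e,e.mean(0))
print("wall inner bottoms near R/L",bp(c,[(322,140),(70,140),(84,238)],.095))
```

```text
screws [[0.6991 0.3299]
 [0.695  0.1651]
 [0.5483 0.3335]] mid diag [0.6216 0.2493]
yaw -1.4306770354488918 -1.3923875119986104 0.16486707470055506 0.1508859811694379
board [[0.6088 0.2423]
 [0.608  0.1693]
 [0.6725 0.2403]
 [0.6711 0.1689]] [0.6401 0.2052]
wall inner bottoms near R/L [[0.6046 0.1555 0.095 ]
 [0.6122 0.3477 0.095 ]
 [0.5299 0.3551 0.095 ]]
```

Request:
play_rows(
  increments=[0,0.8,0,0,0,1.5,0,0,0,2,0,0,0,2,0,0,0,2,0,0],
)

```text
time: 16.85
position: [0.4679, 0.2091, 0.1538]
tool_rot: [-0.693, 0.721, -0.0, 0.0]
ft_force: [-0.4, 0.3, -0.7]
grip_width: 0.0157
```

Request:
play_rows(
  increments=[0,2,0,0,0,2,0,0,0,2,0,0,0,1.5,0,0,0,0,0,0],
)

```text
time: 17.35
position: [0.391, 0.212, 0.1537]
tool_rot: [-0.693, 0.721, 0.001, -0.001]
ft_force: [-0.6, 0.3, -1.3]
grip_width: 0.0152
```

Run:
```python
from m import *
P,f,o=st();print(P,np.degrees(f),o['ft_force'])
cv2.imwrite("pics/top1.png",robot.camera("top"))
cv2.imwrite("pics/w10.png",robot.camera("wrist"))
cv2.imwrite("pics/c1.png",np.vstack([crop(cv2.imread("pics/top1.png"),70,125,270,215,4)[:,:800],crop(cv2.imread("pics/w10.png"),0,0,512,150,1.5)[:240,:800] if 0 else np.zeros((1,800,3),np.uint8)]))
```

```text
[0.39104354 0.21198657 0.15370241] -92.23795302528225 [-0.57979671  0.3049535  -1.29586967]
```

View pics/c1.png

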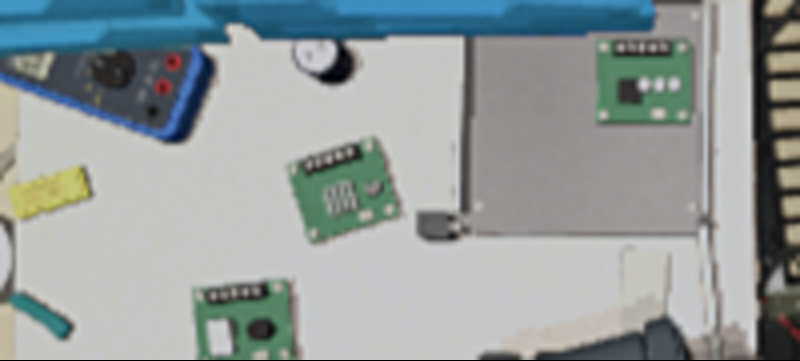

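Request:
play_rows(
  increments=[0,0.5,-2,0,0,0.5,-2.5,0,-2,0,0,0,-3,0,0,0,-3,0,0,0],
)

```text
time: 17.95
position: [0.3893, 0.2935, 0.1993]
tool_rot: [-0.692, 0.722, -0.001, 0.001]
ft_force: [0.5, 0.2, -1.2]
grip_width: 0.0157
```

Request:
play_rows(
  increments=[-3,0,0,0,-3,0,0,0,-2.5,0,0,-0.1,0,0,0,-0.12,0,0,0,-0.12],
)

```text
time: 18.45
position: [0.3922, 0.3788, 0.1985]
tool_rot: [0.807, -0.591, 0.0, -0.001]
ft_force: [-0.9, -0.0, -0.4]
grip_width: 0.0156
```

Request:
play_rows(
  increments=[0,0,0,0],
)

```text
time: 18.55
position: [0.392, 0.378, 0.1985]
tool_rot: [0.805, -0.594, 0.0, -0.001]
ft_force: [-0.5, 0.6, -1.3]
grip_width: 0.0159
```

```bash
cat >> m.py <<'E'
def boards(cam,z=.097,im=None,name=None):
    c=robot.get_calibration(cam)
    if im is None: im=robot.camera(cam)
    if name: cv2.imwrite("pics/"+name,im)
    h=cv2.cvtColor(im,cv2.COLOR_BGR2HSV)
    m=cv2.inRange(h,(55,90,30),(85,255,255));m=cv2.morphologyEx(m,cv2.MORPH_OPEN,np.ones((2,2),np.uint8))
    m=cv2.morphologyEx(m,cv2.MORPH_CLOSE,np.ones((5,5),np.uint8))
    for k in cv2.findContours(m,cv2.RETR_EXTERNAL,cv2.CHAIN_APPROX_NONE)[0]:
        if cv2.contourArea(k)<150: continue
        k=k[:,0];w=bp(c,k,z)[:,:2]
        (cx,cy),(a,b),an=cv2.minAreaRect((w*1000).astype(np.float32))
        print(f"ctr {cx/1000:.4f} {cy/1000:.4f} size {a:.1f} {b:.1f} ang {an:.1f} px rows {k[:,1].min()}-{k[:,1].max()} cols {k[:,0].min()}-{k[:,0].max()}")
E
python3 - <<'E'
from m import *
P,f,o=st();print(P,np.degrees(f),o['q'])
boards("top",im=cv2.imread("pics/top1.png"));print()
boards("wrist",name="w11.png")
E
```

```text
[0.39198232 0.37804392 0.19854461] -72.82826107741347 [ 5.62085464e-01  4.50188810e-01  1.66189435e+00 -1.05452632e-04
  1.02827410e+00  1.83323294e+00]

ctr 0.4601 0.5109 size 62.6 71.1 ang 6.0 px rows 36-119 cols 91-179
ctr 0.5376 0.4287 size 12.0 70.8 ang 17.2 px rows 0-17 cols 208-296
```

```bash
python3 -c "
from h import *
to([.4795,.4118,.136],-72.8)"
```

```text
shift cm [-0.69 -9.38  6.26] then twist -0.003
```

Request:
play_rows(
  increments=[-0.69,0,1,0,0,0,2,0,0,0,2,0,0,0,1,0,0,0,0.2,0],
)

```text
time: 19.1
position: [0.3881, 0.3835, 0.1349]
tool_rot: [0.804, -0.594, -0.001, 0.001]
ft_force: [0.1, 0.6, -1.8]
grip_width: 0.0157
```

Request:
play_rows(
  increments=[0,0,0,0],
)

```text
time: 19.2
position: [0.389, 0.3841, 0.1363]
tool_rot: [0.805, -0.594, -0.0, 0.0]
ft_force: [-0.1, -0.3, -0.6]
grip_width: 0.0153
```

```bash
python3 -c "
from m import *
print(st()[0])
to([.4795,.4118,.136],-72.8);boards('wrist',name='w12.png')"
```

```text
[0.38898648 0.38410803 0.13631719]
shift cm [ 0.02 -9.47  0.03] then twist -0.001
ctr 0.4603 0.5112 size 63.0 71.7 ang 5.8 px rows 10-123 cols 46-162
```

Request:
play_rows(
  increments=[0,-1.5,0,0,0,-1.5,0,0,0,-1.5,0,0,0,-1.5,0,0,0,-1.5,0,0],
)

```text
time: 19.75
position: [0.4618, 0.4067, 0.1378]
tool_rot: [0.805, -0.594, 0.0, -0.001]
ft_force: [-0.5, 0.0, -1.1]
grip_width: 0.0152
```

Request:
play_rows(
  increments=[0,-1.2,0,0,0,-0.7,0,0,0,0,0,0],
)

```text
time: 20.05
position: [0.4798, 0.4121, 0.137]
tool_rot: [0.805, -0.594, 0.0, -0.001]
ft_force: [0.1, 0.3, -1.4]
grip_width: 0.0155
```

```bash
python3 -c "
from m import *
P,f,o=st();print(P,np.degrees(f),o['ft_force'])
boards('wrist',name='w13.png')"
```

```text
[0.47977023 0.41209864 0.13698504] -72.85597794605299 [ 0.11056962  0.25397367 -1.37990579]
ctr 0.4606 0.5112 size 63.3 71.1 ang 5.7 px rows 152-241 cols 76-176
ctr 0.5625 0.4367 size 62.2 70.9 ang 17.2 px rows 44-142 cols 205-315
```

Request:
play_rows(
  increments=[0,0,-0.5,0,0,0,-0.5,0,0,0,-0.7,0,0,0,-1,0,0,0,-1,0],
)

```text
time: 20.6
position: [0.4785, 0.4118, 0.1746]
tool_rot: [0.805, -0.594, 0.0, -0.0]
ft_force: [0.2, 0.0, -1.8]
grip_width: 0.0156
```

Request:
play_rows(
  increments=[0,0,-1,0,0,0,-0.8,0,0,0,-0.4,0,0,0,0,0,0,0,0,0],
)

```text
time: 21.1
position: [0.4784, 0.4116, 0.1953]
tool_rot: [0.805, -0.594, -0.0, 0.0]
ft_force: [-0.3, 0.3, -1.1]
grip_width: 0.0156
```

```bash
python3 -c "
from m import *
P,f,o=st();print(P,np.degrees(f),o['ft_force'])
boards('wrist',z=P[2]-.045,name='w14.png');to([.38,.29,.197],-92,);to([.40,.384,.197],-72.8)"
```

```text
[0.47841186 0.41160361 0.19530718] -72.82457042255618 [-0.30746233  0.32122763 -1.13492889]
ctr 0.4802 0.4955 size 50.0 56.2 ang 5.7 px rows 140-216 cols 113-193
ctr 0.5634 0.4370 size 62.6 70.6 ang 17.2 px rows 41-138 cols 206-313
shift cm [ 8.71 12.98 -0.19] then twist 0.335
shift cm [ 0.32  8.29 -0.19] then twist -0.0
```

Request:
play_rows(
  increments=[0,0.7,0,0,0,1.5,0,0,0,2,0,0,0,2,0,0,0,2,0,0],
)

```text
time: 21.65
position: [0.3988, 0.3869, 0.1951]
tool_rot: [0.805, -0.594, -0.0, 0.001]
ft_force: [0.2, 0.1, -0.9]
grip_width: 0.0156
```

Request:
play_rows(
  increments=[0,1.5,0,0,0,0.8,0,0.03,0,0,0,0.06,0,0,0,0.06,0,0,0,0.06],
)

```text
time: 22.15
position: [0.3775, 0.3805, 0.1953]
tool_rot: [0.737, -0.676, -0.0, 0.0]
ft_force: [-0.7, -0.5, -1.2]
grip_width: 0.0152
```

Request:
play_rows(
  increments=[0,0,0,0.06,0,0,0,0.05,0,0,0,0,0,0,0,0],
)

```text
time: 22.55
position: [0.3779, 0.3806, 0.1954]
tool_rot: [-0.7, 0.714, 0.0, -0.0]
ft_force: [0.3, -0.5, -1.7]
grip_width: 0.0155
```

```bash
python3 -c "
from m import *
P,f,o=st();print(P,np.degrees(f),o['ft_force'])
boards('wrist',z=P[2]-.045,name='w15.png');to([.39,.2938,.197],-91.4)"
```

```text
[0.37785525 0.38057487 0.19535568] -91.09239537946449 [ 0.25959294 -0.45808737 -1.67755456]
ctr 0.4599 0.4838 size 49.9 56.7 ang 5.9 px rows 62-145 cols 60-154
ctr 0.4667 0.3783 size 70.9 62.6 ang 89.0 px rows 41-138 cols 206-313
shift cm [ 8.66 -1.37 -0.16] then twist 0.005
```

Request:
play_rows(
  increments=[0.6,0,0,0.005,1.5,0,0,0,2,0,0,0,2,0,0,0,1.5,0,0,0],
)

```text
time: 23.1
position: [0.3758, 0.3027, 0.1955]
tool_rot: [-0.698, 0.716, -0.0, -0.001]
ft_force: [0.1, -0.1, -1.4]
grip_width: 0.0155
```

Request:
play_rows(
  increments=[1,0,0,0,0,0,0.6,0,0,0,1,0,0,0,0.8,0,0,0,0,0],
)

```text
time: 23.6
position: [0.3752, 0.2948, 0.1699]
tool_rot: [-0.698, 0.716, 0.001, -0.002]
ft_force: [0.0, -0.2, -1.1]
grip_width: 0.0155
```

```bash
python3 -c "
from m import *
P,f,o=st();print(P,np.degrees(f),o['ft_force'])
to([.5539,.2938,.170],-91.4)"
```

```text
[0.37515635 0.2947766  0.16988623] -91.40440044922208 [ 0.04084305 -0.16325534 -1.06226976]
shift cm [-3.400e-01 -1.787e+01 -1.000e-02] then twist -0.0
```

Request:
play_rows(
  increments=[-0.34,-0.7,0,0,0,-1.5,0,0,0,-2,0,0,0,-2,0,0,0,-2,0,0],
)

```text
time: 24.1
position: [0.461, 0.2965, 0.172]
tool_rot: [-0.698, 0.716, -0.001, 0.001]
ft_force: [0.1, -0.1, -1.2]
grip_width: 0.0154
```

Request:
play_rows(
  increments=[0,-2,0,0,0,-2,0,0,0,-2,0,0,0,-1.5,0,0,0,-1,0,0],
)

```text
time: 24.6
position: [0.5462, 0.294, 0.1718]
tool_rot: [-0.698, 0.716, -0.001, 0.001]
ft_force: [0.3, -0.2, -1.1]
grip_width: 0.0156
```

Request:
play_rows(
  increments=[0,-0.7,0,0,0,-0.4,0,0,0,0,0,0],
)

```text
time: 24.9
position: [0.5545, 0.2937, 0.1715]
tool_rot: [-0.698, 0.716, -0.0, 0.0]
ft_force: [0.1, 0.3, -2.0]
grip_width: 0.0154
```

```bash
python3 -c "
from m import *
P,f,o=st();print(P,np.degrees(f),o['ft_force'])
to([.5539,.2938,.153],-91.4);boards('wrist',z=P[2]-.045,name='w16.png')"
```

```text
[0.55451379 0.2936894  0.17149298] -91.44818383524256 [ 0.1432467   0.32388708 -1.95007716]
shift cm [-0.01  0.06  1.85] then twist -0.001
ctr 0.4726 0.4612 size 31.7 22.2 ang 2.5 px rows 291-321 cols 50-83
ctr 0.6391 0.2105 size 67.0 59.3 ang 88.9 px rows 48-139 cols 326-431
ctr 0.6433 0.2902 size 71.1 62.6 ang 88.6 px rows 41-138 cols 207-315
```

Request:
play_rows(
  increments=[0,0,0.5,0,0,0,0.5,0,0,0,0.5,0,0,0,0.3,0,0,0,0,0],
)

```text
time: 25.45
position: [0.5538, 0.2936, 0.1529]
tool_rot: [-0.698, 0.716, 0.0, -0.0]
ft_force: [-0.4, 0.4, -0.0]
grip_width: 0.0154
```

```bash
python3 -c "
from m import *
P,f,o=st();print(P,np.degrees(f),o['ft_force'])
boards('wrist',z=.112,name='w17.png')"
```

```text
[0.55383333 0.29361849 0.1529168 ] -91.43700765411428 [-0.38604423  0.42048598 -0.01434988]
ctr 0.4691 0.4647 size 10.4 42.2 ang 89.1 px rows 291-332 cols 50-71
ctr 0.6392 0.2049 size 71.8 63.1 ang 88.9 px rows 42-141 cols 332-447
ctr 0.6424 0.2902 size 71.4 62.7 ang 88.6 px rows 40-139 cols 205-316
```

Request:
play_rows(
  increments=[0,0.8,0,0,0,1.5,0,0,0,2,0,0,0,2,0,0,0,2,0,0],
)

```text
time: 26.0
position: [0.4701, 0.2958, 0.1539]
tool_rot: [-0.698, 0.716, -0.0, 0.0]
ft_force: [-0.1, 0.1, -1.0]
grip_width: 0.0158
```

Request:
play_rows(
  increments=[0,2,0,0,0,2,0,0,0,2.5,0,0,0,2.5,0,0,0,2,0,0],
)

```text
time: 26.5
position: [0.3593, 0.2983, 0.1539]
tool_rot: [-0.698, 0.716, 0.0, -0.0]
ft_force: [-1.1, 0.6, -1.7]
grip_width: 0.0157
```

```bash
python3 -c "
from m import *
P,f,o=st();print(P,np.degrees(f),o['ft_force'])
boards('top',z=.112,name='top2.png');boards('wrist',z=.112,name='w18.png')
to([.27,.50,.20],-84.2)"
```

```text
[0.35927091 0.29834886 0.15392491] -91.43113215382861 [-1.08842014  0.63956724 -1.66204482]
ctr 0.4457 0.4629 size 11.9 33.6 ang 73.5 px rows 66-117 cols 0-18
shift cm [-20.     9.2   -4.63] then twist -0.125
```

Request:
play_rows(
  increments=[0,1,-1.5,0,-1,2,-2,0,-2,2,-1.1,0,-3,2,0,0,-3,1,0,0],
)

```text
time: 27.1
position: [0.2833, 0.3917, 0.2006]
tool_rot: [-0.698, 0.716, -0.0, 0.001]
ft_force: [0.6, 0.4, -1.0]
grip_width: 0.0153
```

Request:
play_rows(
  increments=[-3,0,0,0,-3,0,0,0,-3,0,0,0,-2,0,0,-0.06,0,0,0,-0.065],
)

```text
time: 27.6
position: [0.288, 0.5042, 0.2]
tool_rot: [0.743, -0.669, -0.0, -0.003]
ft_force: [-0.1, -0.5, -0.0]
grip_width: 0.0159
```

Request:
play_rows(
  increments=[0,0,0,0,0,0,0,0],
)

```text
time: 27.8
position: [0.2868, 0.5005, 0.1996]
tool_rot: [0.741, -0.672, 0.0, -0.0]
ft_force: [-0.2, 0.2, -1.7]
grip_width: 0.0156
```

```bash
python3 -c "
from m import *
P,f,o=st();print(P,np.degrees(f),o['q'])
boards('wrist',name='w19.png')"
```

```text
[0.28678808 0.50046623 0.19958586] -84.37738833127618 [ 8.56876583e-01  4.90290180e-01  1.58036914e+00 -1.81934507e-04
  1.07067972e+00  2.32962705e+00]
ctr 0.4377 0.5093 size 18.6 70.7 ang 5.7 px rows 0-26 cols 223-310
```

```bash
python3 -c "
from m import *
to([.374,.504,.136],-84.3)"
```

```text
shift cm [ 0.48 -8.72  6.36] then twist -0.001
```

Request:
play_rows(
  increments=[0.48,0,1,0,0,0,2,0,0,0,2,0,0,0,1,0,0,0,0.3,0],
)

```text
time: 28.35
position: [0.2863, 0.4945, 0.135]
tool_rot: [0.741, -0.671, 0.0, 0.002]
ft_force: [-0.8, -0.7, -1.3]
grip_width: 0.0157
```

Request:
play_rows(
  increments=[0,0,0,0,0,0,0,0],
)

```text
time: 28.55
position: [0.2873, 0.4962, 0.1372]
tool_rot: [0.741, -0.671, 0.0, -0.001]
ft_force: [0.3, 1.7, -1.1]
grip_width: 0.016
```

```bash
python3 -c "
from m import *
print(st()[0]);to([.374,.504,.136],-84.3)
im=robot.camera('wrist');cv2.imwrite('pics/w20.png',im)"
```

```text
[0.28733248 0.49615378 0.13723458]
shift cm [ 0.08 -8.7   0.12] then twist 0.0
```

Request:
play_rows(
  increments=[0.08,-1.5,0.1,0,0,-1.5,0,0,0,-1.5,0,0,0,-1.5,0,0,0,-1.2,0,0],
)

```text
time: 29.1
position: [0.3608, 0.5023, 0.1356]
tool_rot: [0.741, -0.671, 0.0, -0.0]
ft_force: [-0.4, -0.4, -1.4]
grip_width: 0.0158
```

Request:
play_rows(
  increments=[0,-1,0,0,0,-0.5,0,0,0,0,0,0],
)

```text
time: 29.4
position: [0.3742, 0.5036, 0.1354]
tool_rot: [0.741, -0.671, -0.0, -0.0]
ft_force: [-0.6, -0.2, -0.3]
grip_width: 0.0153
```

```bash
python3 -c "
from m import *
P,f,o=st();print(P,np.degrees(f),o['ft_force'])
boards('wrist',name='w21.png')"
```

```text
[0.3742335  0.5035782  0.13539688] -84.32573752148507 [-0.63385154 -0.16349586 -0.26561605]
ctr 0.4600 0.5117 size 63.0 71.0 ang 6.0 px rows 43-143 cols 204-315
```

Request:
play_rows(
  increments=[0,0,-0.5,0,0,0,-0.5,0,0,0,-0.7,0,0,0,-1,0,0,0,-1,0],
)

```text
time: 29.95
position: [0.3733, 0.5037, 0.1736]
tool_rot: [0.742, -0.671, -0.0, -0.0]
ft_force: [1.1, 0.5, -2.4]
grip_width: 0.0157
```

Request:
play_rows(
  increments=[0,0,-1,0,0,0,-0.8,0,0,0,-0.4,0,0,0,0,0,0,0,0,0],
)

```text
time: 30.45
position: [0.3733, 0.5034, 0.1944]
tool_rot: [0.741, -0.671, -0.0, 0.0]
ft_force: [-0.2, -0.8, -2.7]
grip_width: 0.0153
```

```bash
python3 -c "
from m import *
P,f,o=st();print(P,np.degrees(f),o['ft_force'])
boards('wrist',z=P[2]-.045,name='w22.png');to([.39,.2938,.197],-91.4)"
```

```text
[0.37329204 0.5034194  0.19435469] -84.28283821990127 [-0.24170174 -0.77722407 -2.7265249 ]
ctr 0.4607 0.5118 size 62.2 70.9 ang 5.8 px rows 43-139 cols 205-312
shift cm [21.01  0.41 -0.29] then twist 0.124
```

Request:
play_rows(
  increments=[0.6,0.2,0,0,1.5,0.2,0,0,2,0,0,0,2,0,0,0,2,0,0,0],
)

```text
time: 31.0
position: [0.3771, 0.4213, 0.1941]
tool_rot: [0.742, -0.671, -0.0, 0.001]
ft_force: [0.5, 0.7, -0.5]
grip_width: 0.0154
```

Request:
play_rows(
  increments=[2,0,0,0,2,0,0,0,2,0,0,0,2,0,0,0,2,0,0,0],
)

```text
time: 31.5
position: [0.3871, 0.3218, 0.1943]
tool_rot: [0.742, -0.671, -0.0, 0.0]
ft_force: [-0.0, 0.1, -1.3]
grip_width: 0.0157
```

Request:
play_rows(
  increments=[1.5,0,0,0.03,0.8,0,0,0.04,0,0,0,0.04,0,0,0,0.014,0,0,0,0],
)

```text
time: 32.0
position: [0.3896, 0.3004, 0.1946]
tool_rot: [-0.698, 0.716, 0.0, 0.0]
ft_force: [0.0, -0.2, -1.4]
grip_width: 0.015
```

Request:
play_rows(
  increments=[0,0,0.6,0,0,0,1,0,0,0,0.8,0,0,0,0,0],
)

```text
time: 32.4
position: [0.3883, 0.2997, 0.1688]
tool_rot: [-0.699, 0.716, 0.001, -0.002]
ft_force: [0.2, -0.4, -1.8]
grip_width: 0.0156
```

```bash
python3 -c "
from m import *
P,f,o=st();print(P,np.degrees(f),o['ft_force'])
boards('wrist',z=P[2]-.045,name='w23.png');to([.4868,.295,.17],-91.4)"
```

```text
[0.38831118 0.2997159  0.16884221] -91.37623093345546 [ 0.15394758 -0.42777352 -1.78358392]
ctr 0.4760 0.2971 size 70.7 62.1 ang 88.7 px rows 43-139 cols 206-313
shift cm [ 0.26 -9.81 -0.05] then twist 0.0
```

Request:
play_rows(
  increments=[0.26,-0.7,0,0,0,-1.5,0,0,0,-2,0,0,0,-2,0,0,0,-1.5,0,0],
)

```text
time: 32.95
position: [0.47, 0.2958, 0.1712]
tool_rot: [-0.698, 0.716, -0.001, 0.002]
ft_force: [-0.0, -0.4, -1.0]
grip_width: 0.0157
```

Request:
play_rows(
  increments=[0,-1.2,0,0,0,-0.6,0,0,0,-0.3,0,0,0,0,0,0],
)

```text
time: 33.35
position: [0.4875, 0.2951, 0.1704]
tool_rot: [-0.698, 0.716, 0.0, -0.0]
ft_force: [-1.4, 0.1, -1.5]
grip_width: 0.016
```

```bash
python3 -c "
from m import *
P,f,o=st();print(P,np.degrees(f),o['ft_force'])
boards('wrist',z=P[2]-.045,name='w24.png');to([.4868,.295,.153],-91.4)"
```

```text
[0.48749752 0.29512702 0.17043947] -91.40216690240369 [-1.36329803  0.11358031 -1.50509565]
ctr 0.6171 0.2106 size 67.4 23.8 ang 88.7 px rows 0-42 cols 333-441
ctr 0.5876 0.2924 size 71.0 86.6 ang 88.7 px rows 0-139 cols 205-313
shift cm [0.02 0.01 1.74] then twist 0.0
```

Request:
play_rows(
  increments=[0,0.1,0.5,0,0,0,0.5,0,0,0,0.4,0,0,0,0.3,0,0,0,0,0],
)

```text
time: 33.9
position: [0.4862, 0.2952, 0.1531]
tool_rot: [-0.699, 0.716, 0.0, -0.0]
ft_force: [-0.6, 0.0, 0.2]
grip_width: 0.0155
```

```bash
python3 -c "
from m import *
P,f,o=st();print(P,np.degrees(f),o['ft_force'])
im=robot.camera('wrist');cv2.imwrite('pics/w25.png',im)
c=robot.get_calibration('wrist');import numpy as np
print(pj(c,[[.609,.27,.112],[.609,.31,.112],[.545,.29,.112]]))
g=im[:,:,1].astype(int)-im[:,:,2];print(g[0:70,[218,240,290]].T[:, ::2].tolist())"
```

```text
[0.48623768 0.29519426 0.15305896] -91.38136819474559 [-0.58900568  0.03907936  0.1745234 ]
[[293.89856768  34.79814562]
 [231.120299    36.4249936 ]
 [264.35811376 137.08658238]]
[[64, 67, 66, 67, 64, 66, 66, 66, 68, 66, 66, 63, 68, 69, 69, 65, 4, -4, -7, -6, 11, 70, 68, 68, 69, 65, 70, 70, 66, 72, 73, 67, 71, 71, 72], [42, 63, 67, 66, 67, 67, 67, 69, 71, 69, 68, 66, 70, 66, 69, 67, 14, -5, -8, -7, -2, -7, -7, -4, -6, -4, -3, -3, -5, -2, -6, 6, 57, 70, 68], [68, 69, 68, 69, 66, 69, 66, 66, 65, 67, 70, 69, 68, 69, 67, 65, 17, -4, -4, -4, -5, -7, -4, -5, -4, -4, -3, -4, -5, -4, -4, -2, 55, 73, 69]]
```

Request:
play_rows(
  increments=[0,0.8,0,0,0,1.5,0,0,0,2,0,0,0,2,0,0,0,2,0,0],
)

```text
time: 34.45
position: [0.4023, 0.2972, 0.1538]
tool_rot: [-0.698, 0.716, 0.0, 0.0]
ft_force: [-0.7, 0.2, -1.2]
grip_width: 0.0156
```

Request:
play_rows(
  increments=[0,2,0,0,0,2,0,0,0,0.5,-1.5,0,0,0,-3,0,0,0,-2,0],
)

```text
time: 34.95
position: [0.358, 0.2986, 0.2201]
tool_rot: [-0.699, 0.715, -0.0, 0.001]
ft_force: [0.1, -0.1, -0.5]
grip_width: 0.0155
```

Request:
play_rows(
  increments=[0,0,0,0],
)

```text
time: 35.05
position: [0.3599, 0.2994, 0.2213]
tool_rot: [-0.699, 0.715, -0.001, 0.003]
ft_force: [0.9, 0.3, -1.5]
grip_width: 0.0154
```

```bash
python3 -c "
from m import *
P,f,o=st();print(P,np.degrees(f),o['ft_force'])
boards('wrist',z=.112,name='w26.png')
to([.47,.2,.23],-91.4)
a=robot.camera('top');cv2.imwrite('pics/top3.png',a)
cv2.imwrite('pics/c3.png',crop(a,70,125,270,250,4))"
```

```text
[0.35990462 0.29938487 0.22132849] -91.36281699753529 [ 0.91581329  0.31263573 -1.45755535]
shift cm [  9.61 -11.34  -1.02] then twist 0.0
```

View pics/c3.png

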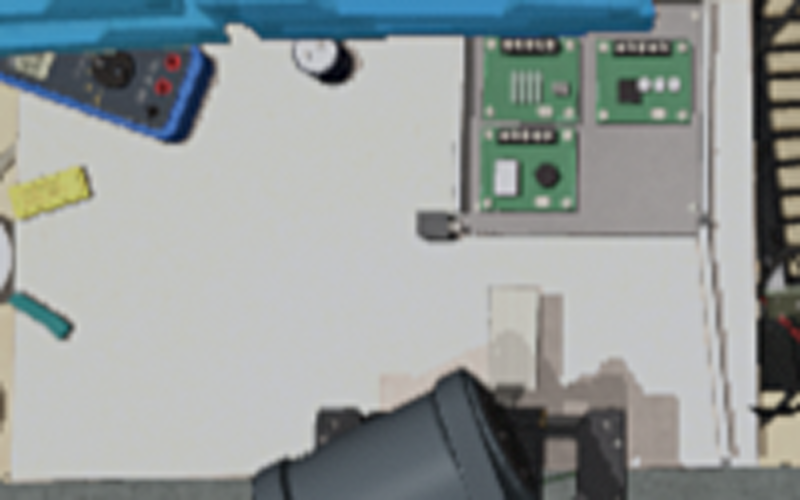

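All three boards are flat in the bay (c3 px ~(530,80), (645,80), (528,167)). Return the lifter.

Request:
play_rows(
  increments=[0.5,-2,-0.4,0,1,-3,-0.5,0,1,-3,0,0,1,-2.5,0,0,1,0,0,0],
)

```text
time: 35.65
position: [0.4655, 0.25, 0.2261]
tool_rot: [-0.698, 0.716, -0.0, 0.0]
ft_force: [0.5, -0.3, -0.9]
grip_width: 0.0159
```

Request:
play_rows(
  increments=[0,0,0,-0.15,0,0,0,-0.15,0,0,0,-0.15,0,0,0,-0.15,0,0,0,-0.15],
)

```text
time: 36.15
position: [0.4603, 0.2504, 0.226]
tool_rot: [0.913, -0.407, -0.002, 0.001]
ft_force: [0.1, 0.5, -0.7]
grip_width: 0.0155
```

Request:
play_rows(
  increments=[0,0,0,-0.15,0,0,0,-0.15,0,0,0,-0.15,0,0,0,-0.15,0,0,0,-0.15],
)

```text
time: 36.65
position: [0.4603, 0.2504, 0.226]
tool_rot: [0.999, -0.044, -0.002, 0.001]
ft_force: [-0.7, -0.1, -0.4]
grip_width: 0.0152
```

Request:
play_rows(
  increments=[0,0,0,0,0,0,0,0],
)

```text
time: 36.85
position: [0.4612, 0.2506, 0.2266]
tool_rot: [0.999, -0.049, -0.001, 0.0]
ft_force: [-0.9, 0.4, -1.2]
grip_width: 0.0157
```

```bash
python3 -c "
from m import *
P,f,o=st();print(P,np.degrees(f),o['ft_force'])
to([.385,-.2565,.232],-4.65)"
```

```text
[0.46117093 0.2505884  0.22658469] -5.615705304401962 [-0.94052931  0.42910625 -1.23393447]
shift cm [-2.62 51.21 -0.54] then twist -0.017
```

Request:
play_rows(
  increments=[-0.1,2,-0.5,-0.017,-0.1,3.5,0,0,-0.1,3.5,0,0,-0.1,3.5,0,0,-0.2,3.5,0,0],
)

```text
time: 37.35
position: [0.443, 0.0907, 0.2323]
tool_rot: [0.999, -0.04, -0.0, 0.0]
ft_force: [-0.5, -0.5, -0.4]
grip_width: 0.0154
```

Request:
play_rows(
  increments=[-0.2,3.5,0,0,-0.2,3.5,0,0,-0.2,3.5,0,0,-0.2,3.5,0,0,-0.2,3.5,0,0],
)

```text
time: 37.85
position: [0.4193, -0.083, 0.2324]
tool_rot: [0.999, -0.04, -0.0, -0.0]
ft_force: [0.9, -0.1, -1.4]
grip_width: 0.0156
```

Request:
play_rows(
  increments=[-0.2,3.5,0,0,-0.2,3.5,0,0,-0.2,3.5,0,0,-0.1,3,0,0,0,2,0,0],
)

```text
time: 38.35
position: [0.4005, -0.2378, 0.2323]
tool_rot: [0.999, -0.041, 0.0, 0.0]
ft_force: [0.1, -0.9, -0.8]
grip_width: 0.0155
```

```bash
python3 -c "
from m import *
P,f,o=st();print(P,np.degrees(f),o['ft_force'])
to([.385,-.2555,.1325],-4.65)"
```

```text
[ 0.400454   -0.2378311   0.23234016] -4.731884561392513 [ 0.0649959  -0.90989354 -0.81583476]
shift cm [-1.39  1.89  9.98] then twist -0.001
```

Request:
play_rows(
  increments=[-0.7,1,0,0,-0.69,0.9,0,0,0,0,3,0,0,0,3,0,0,0,2,0],
)

```text
time: 38.85
position: [0.3842, -0.252, 0.1512]
tool_rot: [0.999, -0.039, -0.001, -0.001]
ft_force: [0.2, -0.3, -1.7]
grip_width: 0.0157
```

Request:
play_rows(
  increments=[0,0,1.1,0,0,0,0.6,0,0,0,0.2,0,0,0,0.1,0,0,0,0,0],
)

```text
time: 39.35
position: [0.3859, -0.2538, 0.1331]
tool_rot: [0.999, -0.039, 0.0, 0.0]
ft_force: [-0.1, -0.2, -0.8]
grip_width: 0.0157
```

```bash
python3 -c "
from m import *
P,f,o=st();print(P,np.degrees(f),o['ft_force'])
to([.385,-.2555,.1315],-4.65)"
```

```text
[ 0.38585099 -0.25379499  0.13306707] -4.458783209138125 [-0.14135423 -0.15134133 -0.75629599]
shift cm [-0.07  0.18  0.16] then twist 0.003
```

Request:
play_rows(
  increments=[0,0,0.1,0,0,0,0.06,0,0,0,0,0],
)

```text
time: 39.65
position: [0.3858, -0.2539, 0.1314]
tool_rot: [0.999, -0.039, 0.0, 0.0]
ft_force: [-0.7, -1.2, 2.4]
grip_width: 0.0158
```

Request:
play_rows(
  increments=[0,0,0,0,0,0,0,0,0,0,0,0,0,0,0,0,0,0,0,0],
  fingers=5,
)

```text
time: 40.15
position: [0.3856, -0.2537, 0.1309]
tool_rot: [0.999, -0.039, -0.0, -0.0]
ft_force: [-0.6, -0.1, 0.1]
grip_width: 0.0462
```

Request:
play_rows(
  increments=[0,0,0,0,0,0,-2,0,0,0,-3,0,0,0,-3,0,0,0,-2,0],
)

```text
time: 40.65
position: [0.3861, -0.2541, 0.2328]
tool_rot: [0.999, -0.039, 0.001, 0.001]
ft_force: [0.2, -0.7, 0.5]
grip_width: 0.05
```

```bash
cat > /tmp/l.py <<'E'
from m import *
P,f,o=st();print(P,np.degrees(f),o['ft_force'],o['grip_width'])
c=robot.get_calibration("wrist");im=robot.camera("wrist");cv2.imwrite("pics/w27.png",im)
m=(im.max(2)<45).astype(np.uint8)
for k in cv2.findContours(m[60:260,215:310].copy(),cv2.RETR_EXTERNAL,cv2.CHAIN_APPROX_NONE)[0]:
    if cv2.contourArea(k)>150:
        k=k[:,0]+[215,60];(cx,cy),s,a=cv2.minAreaRect((bp(c,k,.159)[:,:2]*1000).astype(np.float32));print("dark",cx,cy,s,a)
E
python3 /tmp/l.py
```

```text
[ 0.38605725 -0.25411451  0.23278354] -4.4659944903827595 [ 0.21416316 -0.67498994  0.47678081] 0.04999806390748438
dark 424.8309631347656 -299.2592468261719 (34.79364776611328, 8.30616569519043) 88.50227355957031
dark 386.0294494628906 -258.888916015625 (90.06301879882812, 23.87264633178711) 84.70240020751953
```

```bash
cat > g.py <<'E'
from m import *
np.set_printoptions(precision=3,suppress=True)
H=np.array([.5300,.1595]);yaw=np.radians(-1.4)
def tcp(al,r,press=0,phi=-4.5):
    t=np.pi/2+yaw+al;d=np.array([np.cos(t),np.sin(t)]);n=np.array([-d[1],d[0]])
    p=np.radians(phi);X=np.array([np.cos(p),np.sin(p)]);Y=np.array([np.sin(p),-np.cos(p)])
    return H+r*d+(.004+.015*abs(n@X)+.0105*abs(n@Y)-press)*n
E
python3 - <<'E'
from g import *
ct=robot.get_calibration("top");cs=robot.get_calibration("scene")
for z in (.05,.1,.15,.2): 
    X=bp(ct,[[260,197]],z);print(z,X,pj(cs,X))
for a in (1.67,1.3,1,.7,.4,.2,.06,0): print(a,tcp(a,.155))
to([.385,.09,.235],-4.5)
# gate in latest top picture: dark lines columns per row
im=cv2.imread("pics/top3.png");g=im.sum(2)//3
for r in (190,200,210,220,230): print(r,[(c,int(g[r,c])) for c in range(242,256)])
E
```

```text
0.05 [[0.48  0.118 0.05 ]] [[255.638 213.73 ]]
0.1 [[0.477 0.118 0.1  ]] [[255.067 203.886]]
0.15 [[0.474 0.118 0.15 ]] [[254.456 193.338]]
0.2 [[0.471 0.118 0.2  ]] [[253.8  182.01]]
1.67 [0.377 0.131]
1.3 [0.377 0.188]
1 [0.39  0.229]
0.7 [0.416 0.267]
0.4 [0.453 0.296]
0.2 [0.482 0.308]
0.06 [0.504 0.314]
0 [0.514 0.315]
shift cm [ -2.91 -34.41   0.02] then twist 0.001
190 [(242, 194), (243, 195), (244, 192), (245, 182), (246, 194), (247, 170), (248, 138), (249, 180), (250, 198), (251, 197), (252, 196), (253, 196), (254, 196), (255, 196)]
200 [(242, 197), (243, 197), (244, 197), (245, 191), (246, 181), (247, 198), (248, 186), (249, 135), (250, 163), (251, 199), (252, 197), (253, 196), (254, 196), (255, 197)]
210 [(242, 197), (243, 197), (244, 197), (245, 195), (246, 184), (247, 180), (248, 198), (249, 187), (250, 136), (251, 162), (252, 200), (253, 198), (254, 198), (255, 197)]
220 [(242, 197), (243, 196), (244, 196), (245, 196), (246, 197), (247, 192), (248, 183), (249, 199), (250, 186), (251, 146), (252, 182), (253, 199), (254, 198), (255, 198)]
230 [(242, 197), (243, 196), (244, 195), (245, 197), (246, 198), (247, 197), (248, 192), (249, 183), (250, 197), (251, 180), (252, 134), (253, 163), (254, 200), (255, 199)]
```

Request:
play_rows(
  increments=[-0.2,-2,0,0,-0.3,-3.5,0,0,-0.3,-3.5,0,0,-0.3,-3.5,0,0,-0.3,-3.5,0,0],
  fingers=0,
)

```text
time: 41.2
position: [0.3836, -0.0917, 0.2304]
tool_rot: [0.999, -0.039, -0.0, -0.0]
ft_force: [0.9, 0.0, 0.1]
grip_width: 0.0176
```

Request:
play_rows(
  increments=[-0.3,-3.5,0,0,-0.3,-3.5,0,0,-0.3,-3.5,0,0,-0.3,-3.5,0,0,-0.3,-3,0,0],
)

```text
time: 41.7
position: [0.3818, 0.0792, 0.2305]
tool_rot: [0.999, -0.039, -0.0, -0.0]
ft_force: [1.1, -0.2, -0.5]
grip_width: 0.0003
```

Request:
play_rows(
  increments=[0,-1.5,0,0,0,0,0,0,0,0,0,0],
)

```text
time: 42.0
position: [0.3833, 0.0925, 0.2306]
tool_rot: [0.999, -0.038, -0.0, 0.0]
ft_force: [0.3, 1.1, -0.0]
grip_width: 0.0006
```

Run:
```python
from g import *
P,f,o=st();print(P,np.degrees(f),o['grip_width'])
to([.38,.095,.107],-4.5)
im=robot.camera("wrist");cv2.imwrite("pics/w28.png",im)
```

```text
[0.383 0.092 0.231] -4.398773333287817 0.000552491627522743
shift cm [-0.35 -0.23 12.36] then twist 0.002
```

View pics/w28.png

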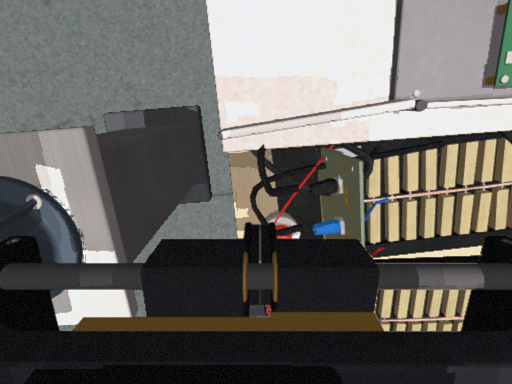

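Run:
```python
from g import *
c=robot.get_calibration("wrist")
print("gate top end, hinge",bp(c,[(222,131),(225,137),(300,123),(418,103)],.13))
print(pj(c,[[.375,.118,.107],[.375,.1075,.107],[.375,.128,.107],[.39,.118,.107],[.36,.118,.107]]))
```

```text
gate top end, hinge [[0.355 0.15  0.13 ]
 [0.357 0.144 0.13 ]
 [0.425 0.152 0.13 ]
 [0.529 0.161 0.13 ]]
[[248.276 159.333]
 [249.191 169.46 ]
 [247.386 149.484]
 [263.093 158.198]
 [233.494 160.464]]
```

```bash
python3 -c "
from g import *
to([.377,.116,.107],-4.5)"
```

```text
shift cm [-0.83 -2.34 12.36] then twist 0.001
```

Request:
play_rows(
  increments=[-0.8,-2.3,0,0,0,0,2,0,0,0,3,0,0,0,3,0,0,0,2,0],
)

```text
time: 42.55
position: [0.377, 0.115, 0.1295]
tool_rot: [0.999, -0.04, -0.001, 0.0]
ft_force: [-0.0, -0.3, 0.8]
grip_width: 0.001
```

Request:
play_rows(
  increments=[0,0,1,0,0,0,0.8,0,0,0,0.5,0,0,0,0,0],
)

```text
time: 42.95
position: [0.3774, 0.1156, 0.1077]
tool_rot: [0.999, -0.039, -0.0, 0.0]
ft_force: [0.2, -0.2, -0.3]
grip_width: 0.0004
```

Run:
```python
from g import *
P,f,o=st();print(P,np.degrees(f),o['ft_force'])
p=np.radians(-4.5);X=np.array([np.cos(p),np.sin(p)]);Y=np.array([np.sin(p),-np.cos(p)])
last=P[:2]
for a in list(np.arange(1.62,.15,-.13))+[.1]:
    q=tcp(a,.150);d=(q-last)*100;last=q;print(round(a,2),q,"dx,dy",d@X,d@Y)
for pr in (0,.003,.006,.009):
    q=tcp(0.0,.155,pr-.004);d=(q-last)*100;last=q;print("end",q,d@X,d@Y)
```

```text
[0.377 0.116 0.108] -4.525650571328274 [ 0.201 -0.218 -0.299]
1.62 [0.38 0.14] dx,dy 0.10889773459565627 -2.4368115571846354
1.49 [0.379 0.16 ] dx,dy -0.2792938429952415 -2.048634019125528
1.36 [0.38  0.178] dx,dy -0.04261645946140037 -1.7788303000889676
1.23 [0.383 0.196] dx,dy 0.1713985529869092 -1.7951084936068646
1.1 [0.389 0.213] dx,dy 0.39291062726478687 -1.7869951514902485
0.97 [0.396 0.23 ] dx,dy 0.6193498545627366 -1.7517578237034983
0.84 [0.406 0.247] dx,dy 0.8472862453736717 -1.686917883274156
0.71 [0.418 0.262] dx,dy 1.0724613016386755 -1.5904989434625862
0.58 [0.432 0.275] dx,dy 1.289887564948424 -1.4612666201966176
0.45 [0.448 0.287] dx,dy 1.494012600093511 -1.298941718700109
0.32 [0.465 0.297] dx,dy 1.678939281432338 -1.1043703164278884
0.19 [0.484 0.304] dx,dy 1.8386901556097015 -0.8796367556929738
0.1 [0.498 0.308] dx,dy 1.3504748481017894 -0.46307031404968757
end [0.51  0.315] 1.1322547209558609 -0.8413988285141863
end [0.513 0.315] 0.2995610010978681 -0.016223643895431055
end [0.516 0.315] 0.29956100109785666 -0.016223643895435718
end [0.519 0.315] 0.2995610010978681 -0.016223643895431055
```

Request:
play_rows(
  increments=[0,-1,0,0,0.1,-1.4,0,0,-0.2,-1,0,0,-0.1,-1.05,0,0,0,-1.8,0,0],
)

```text
time: 43.45
position: [0.3801, 0.1792, 0.1083]
tool_rot: [0.999, -0.039, 0.0, 0.0]
ft_force: [0.5, -0.5, -0.0]
grip_width: 0.0003
```

Request:
play_rows(
  increments=[0.15,-1.8,0,0,0.4,-1.8,0,0,0.6,-1.75,0,0,0.85,-1.7,0,0,0.5,-0.8,0,0],
)

```text
time: 43.95
position: [0.4119, 0.2567, 0.1083]
tool_rot: [0.999, -0.038, 0.001, -0.0]
ft_force: [0.1, -0.2, -0.2]
grip_width: 0.0008
```

Request:
play_rows(
  increments=[0.55,-0.8,0,0,0.65,-0.75,0,0,0.65,-0.7,0,0,0.75,-0.65,0,0,0.75,-0.65,0,0],
)

```text
time: 44.45
position: [0.4481, 0.2878, 0.1079]
tool_rot: [0.999, -0.039, -0.0, 0.0]
ft_force: [-1.3, -1.1, 0.5]
grip_width: 0.0005
```

Run:
```python
from g import *
P,f,o=st();print(P,np.degrees(f),o['ft_force'])
for a,r in ((.32,.15),(.19,.152),(.1,.155),(.06,.155)):to([*tcp(a,r),.107],-4.5)
```

```text
[0.448 0.288 0.108] -4.492280555456565 [-1.258 -1.147  0.54 ]
shift cm [ 1.66 -1.02  0.09] then twist 0.0
shift cm [ 3.45 -2.09  0.09] then twist 0.0
shift cm [ 4.77 -2.85  0.09] then twist 0.0
shift cm [ 5.41 -3.02  0.09] then twist 0.0
```

Request:
play_rows(
  increments=[0.8,-0.5,0,0,0.85,-0.5,0,0,0.9,-0.5,0,0,0.9,-0.55,0,0,0.65,-0.4,0,0],
)

```text
time: 44.95
position: [0.4915, 0.3093, 0.108]
tool_rot: [0.999, -0.039, 0.0, -0.0]
ft_force: [-0.4, -0.1, 0.6]
grip_width: 0.0008
```

Request:
play_rows(
  increments=[0.65,-0.4,0,0,0.6,-0.15,0,0,0,0,0,0],
)

```text
time: 45.25
position: [0.5044, 0.3137, 0.108]
tool_rot: [0.999, -0.039, 0.001, -0.0]
ft_force: [0.8, -0.6, 0.1]
grip_width: 0.0001
```

Run:
```python
from g import *
P,f,o=st();print(P,np.degrees(f),o['ft_force'])
to([*tcp(0,.155),.107],-4.5)
```

```text
[0.504 0.314 0.108] -4.479359978426246 [ 0.827 -0.62   0.104]
shift cm [ 0.98 -0.2   0.1 ] then twist 0.0
```

Now push through the catch in small steps, reading the force.

Request:
play_rows(
  increments=[0.2,0,0,0,0.2,0,0,0,0,0,0,0],
)

```text
time: 45.55
position: [0.5073, 0.3129, 0.108]
tool_rot: [0.999, -0.039, 0.0, -0.0]
ft_force: [0.0, -0.6, -0.1]
grip_width: 0.0008
```

Request:
play_rows(
  increments=[0.2,0,0,0,0.2,0,0,0,0,0,0,0],
)

```text
time: 45.85
position: [0.5105, 0.3128, 0.1078]
tool_rot: [0.999, -0.039, -0.001, 0.0]
ft_force: [-2.0, 0.3, 0.7]
grip_width: 0.0003
```

Request:
play_rows(
  increments=[0.2,0,0,0,0,0,0,0],
)

```text
time: 46.05
position: [0.5109, 0.3127, 0.1077]
tool_rot: [0.999, -0.039, -0.002, 0.0]
ft_force: [-6.1, 1.5, 3.0]
grip_width: 0.0006
```

Request:
play_rows(
  increments=[0.2,0,0,0,0,0,0,0],
)

```text
time: 46.25
position: [0.5124, 0.3128, 0.1078]
tool_rot: [0.999, -0.039, -0.003, 0.0]
ft_force: [-5.6, 1.3, 2.6]
grip_width: 0.0009
```

Request:
play_rows(
  increments=[0.2,0,0,0,0,0,0,0],
)

```text
time: 46.45
position: [0.5161, 0.3128, 0.1079]
tool_rot: [0.999, -0.039, -0.001, -0.0]
ft_force: [-2.4, 1.8, 0.7]
grip_width: 0.0003
```

Request:
play_rows(
  increments=[0.2,0,0,0,0,0,0,0],
)

```text
time: 46.65
position: [0.5198, 0.3121, 0.1079]
tool_rot: [0.999, -0.039, 0.0, 0.0]
ft_force: [-0.8, 0.8, 0.9]
grip_width: 0.0004
```

Request:
play_rows(
  increments=[0.2,0,0,0,0,0,0,0],
)

```text
time: 46.85
position: [0.52, 0.312, 0.1078]
tool_rot: [0.999, -0.039, -0.002, 0.0]
ft_force: [-4.9, 1.7, 2.3]
grip_width: 0.0003
```

Request:
play_rows(
  increments=[0.2,0,0,0,0,0,0,0],
)

```text
time: 47.05
position: [0.52, 0.312, 0.1078]
tool_rot: [0.999, -0.039, -0.003, 0.0]
ft_force: [-8.0, 2.4, 3.6]
grip_width: 0.0003
```

Request:
play_rows(
  increments=[0.2,0,0,0,0,0,0,0,-0.8,0,0,0,-1.5,0,0,0,-2,0,0,0],
)

```text
time: 47.55
position: [0.4843, 0.3148, 0.1082]
tool_rot: [0.999, -0.039, 0.002, -0.0]
ft_force: [-0.1, -0.3, 0.7]
grip_width: 0.0006
```

Request:
play_rows(
  increments=[-2,0,-1,0,0,0,-3,0,0,0,-3,0,0,0,-3,0,0,0,-2,0],
)

```text
time: 48.05
position: [0.4645, 0.3166, 0.2306]
tool_rot: [0.999, -0.039, 0.003, -0.001]
ft_force: [0.4, -0.1, -1.0]
grip_width: 0.0003
```

Request:
play_rows(
  increments=[-2,3,0,0,-2,3,0,0,0,3,0,0,0,3,0,0,0,3,0,0],
)

```text
time: 48.55
position: [0.4118, 0.1686, 0.2285]
tool_rot: [0.999, -0.039, 0.002, 0.0]
ft_force: [0.6, -0.5, -0.4]
grip_width: 0.0001
```

Request:
play_rows(
  increments=[0,3,0,0,0,3,0,0,0,2,0,0,0,0,0,0,0,0,0,0],
)

```text
time: 49.05
position: [0.4054, 0.0899, 0.2283]
tool_rot: [0.999, -0.04, 0.001, 0.0]
ft_force: [-0.4, 0.0, 0.3]
grip_width: 0.0004
```

```bash
cat > /tmp/f.py <<'E'
from g import *
P,f,o=st();print(P,o['time'],o['ft_force'])
t=robot.camera("top");cv2.imwrite("pics/top4.png",t)
w=robot.camera("wrist");cv2.imwrite("pics/w29.png",w)
ct=robot.get_calibration("top")
h=cv2.cvtColor(t,cv2.COLOR_BGR2HSV);px=pj(ct,[[.575,.2925,.112],[.63,.20,.112]]).round().astype(int)
print("hsv at boards",[h[y,x].tolist() for x,y in px])
m=cv2.inRange(h,(45,50,25),(90,255,255))[130:200,180:250]
for k in cv2.findContours(m,cv2.RETR_EXTERNAL,cv2.CHAIN_APPROX_NONE)[0]:
    if cv2.contourArea(k)<60: continue
    (cx,cy),s,a=cv2.minAreaRect((bp(ct,k[:,0]+[180,130],.112)[:,:2]*1000).astype(np.float32));print("top board",cx,cy,s,a)
d=cv2.absdiff(t,cv2.imread("pics/top3.png")).max(2)
print("gate band: columns mean of change rows 178-190",d[176:190,185:250].mean(1).round())
cw=robot.get_calibration("wrist");boards("wrist",z=.112,im=w)
# expected gate top outlines for alpha 0 and .06
for a in (0,.03,.06):
    th=np.pi/2+yaw+a;dd=np.array([np.cos(th),np.sin(th)]);n=np.array([-dd[1],dd[0]])
    print(a,"outer/inner px",pj(cw,[[*(H+.14*dd+s*n),.13] for s in (.004,-.004)]).tolist())
x=int(pj(cw,[[.525,.30,.13]])[0,0]);print("col",x,w[0:384,x].mean(1).round().astype(int)[:240:2].tolist())
E
python3 /tmp/f.py
```

```text
[0.405 0.09  0.228] 49.05 [-0.432  0.034  0.278]
hsv at boards [[70, 88, 133], [63, 26, 109]]
top board 571.0432739257812 293.18084716796875 (70.05303955078125, 61.059505462646484) 89.03252410888672
top board 637.0257568359375 204.63633728027344 (70.11609649658203, 61.650917053222656) 89.07852172851562
top board 643.2362060546875 301.79541015625 (70.3187026977539, 58.537715911865234) 89.0805892944336
gate band: columns mean of change rows 178-190 [ 4.  4. 16. 36. 37. 18. 33. 10.  5.  5.  5.  5.  4.  4.]
ctr 0.6248 0.2039 size 35.0 69.0 ang 0.0 px rows 0-85 cols 473-511
0 outer/inner px [[406.47635370069725, -95.44179159244894], [417.55108060298494, -96.15067822028934]]
0.03 outer/inner px [[400.64678156948395, -94.75612032128029], [411.74195321894445, -95.87625654362486]]
0.06 outer/inner px [[394.8186214910399, -93.85622750769906], [405.91830494616715, -95.38544839216493]]
col 400 [203, 211, 208, 165, 166, 171, 229, 197, 233, 236, 238, 237, 238, 238, 238, 238, 237, 238, 240, 238, 239, 239, 238, 238, 238, 238, 237, 238, 239, 239, 238, 237, 240, 237, 238, 238, 239, 238, 238, 238, 237, 237, 235, 196, 194, 227, 216, 210, 171, 166, 120, 100, 97, 96, 148, 240, 238, 238, 240, 239, 239, 238, 237, 240, 240, 240, 239, 238, 212, 29, 40, 41, 36, 20, 34, 60, 188, 188, 185, 185, 189, 188, 188, 189, 188, 185, 187, 186, 191, 189, 188, 187, 192, 188, 190, 112, 48, 190, 124, 34, 68, 108, 109, 111, 109, 108, 111, 109, 114, 108, 111, 109, 111, 113, 110, 106, 107, 109, 108, 96]
```

```bash
cat > /tmp/v.py <<'E'
from g import *
ct=robot.get_calibration("top")
for n in ("top2","top3","top4"):
    t=cv2.imread(f"pics/{n}.png");h=cv2.cvtColor(t,cv2.COLOR_BGR2HSV)
    m=cv2.inRange(h,(45,50,25),(90,255,255))[130:200,180:250]
    for k in cv2.findContours(m,cv2.RETR_EXTERNAL,cv2.CHAIN_APPROX_NONE)[0]:
        if cv2.contourArea(k)<60: continue
        (cx,cy),s,a=cv2.minAreaRect((bp(ct,k[:,0]+[180,130],.112)[:,:2]*1000).astype(np.float32));print(n,round(cx),round(cy),np.round(s),a)
a,b=[cv2.imread(f"pics/top{i}.png").sum(2)//3 for i in (3,4)]
for c in (195,215,230): print(c,"before",a[170:192,c].tolist(),"after",b[170:192,c].tolist())
print([ (al,pj(ct,[[*(H+.12*np.array([np.cos(np.pi/2+yaw+al),np.sin(np.pi/2+yaw+al)])),.13]]).round(1).tolist()) for al in (0,.03,.06)])
E
python3 /tmp/v.py
```

```text
top2 637 205 [70. 62.] 89.07852172851562
top2 640 290 [70. 65.] 89.08060455322266
top3 571 293 [70. 61.] 89.03252410888672
top3 637 205 [70. 62.] 89.07852172851562
top3 640 290 [70. 65.] 89.08056640625
top4 571 293 [70. 61.] 89.03252410888672
top4 637 205 [70. 62.] 89.07852172851562
top4 643 302 [70. 59.] 89.0805892944336
195 before [200, 203, 204, 160, 93, 103, 103, 86, 124, 149, 149, 148, 150, 131, 172, 198, 197, 195, 195, 194, 194, 195] after [198, 200, 201, 158, 90, 100, 100, 84, 142, 188, 176, 119, 123, 129, 171, 196, 193, 193, 192, 192, 192, 192]
215 before [149, 150, 150, 147, 148, 149, 148, 148, 150, 151, 149, 148, 145, 123, 171, 198, 197, 196, 195, 196, 196, 195] after [146, 149, 147, 145, 146, 145, 144, 145, 166, 191, 195, 148, 115, 119, 170, 197, 193, 192, 193, 193, 193, 192]
230 before [152, 153, 154, 153, 151, 151, 152, 151, 152, 151, 151, 152, 152, 124, 169, 198, 197, 196, 196, 196, 196, 196] after [149, 151, 151, 150, 149, 148, 148, 148, 149, 180, 198, 154, 124, 121, 168, 196, 194, 192, 194, 194, 193, 194]
[(0, [[205.3, 178.8]]), (0.03, [[205.3, 180.0]]), (0.06, [[205.4, 181.2]])]
```

Request:
play_rows(
  increments=[1,-3,0,0,2,-3,0,0,2,-3,0,0,1,-3,0,0,0,-1,0,0],
)

```text
time: 49.65
position: [0.4762, 0.2187, 0.2279]
tool_rot: [0.999, -0.037, 0.001, -0.001]
ft_force: [-1.0, -0.3, -0.4]
grip_width: 0.0003
```

Request:
play_rows(
  increments=[0,0,0,0,0,0,0,0],
)

```text
time: 49.85
position: [0.4731, 0.2151, 0.2276]
tool_rot: [0.999, -0.038, -0.001, 0.001]
ft_force: [0.6, -0.6, 0.0]
grip_width: 0.0004
```

```bash
cat > /tmp/w.py <<'E'
from g import *
P,f,o=st();print(P,o['time'])
w=robot.camera("wrist");cv2.imwrite("pics/w30.png",w);cw=robot.get_calibration("wrist")
boards("wrist",z=.112,im=w)
g=w.mean(2)
for r in (.06,.10,.14):
    X=[[*(H+r*np.array([-np.sin(yaw),np.cos(yaw)])+s*np.array([np.cos(yaw),np.sin(yaw)])),.13] for s in (-.02,.02)]
    p=pj(cw,X);n=41;q=np.linspace(p[0],p[1],n).astype(np.float32)
    v=cv2.remap(g.astype(np.float32),q[:,0].reshape(1,-1),q[:,1].reshape(1,-1),cv2.INTER_LINEAR)[0];print(r,p.round().tolist(),v.round().astype(int).tolist())
E
python3 /tmp/w.py
```

```text
[0.473 0.215 0.228] 49.85
ctr 0.6409 0.2039 size 71.6 63.8 ang 88.6 px rows 147-217 cols 392-462
ctr 0.5751 0.2921 size 71.2 62.8 ang 88.5 px rows 53-137 cols 328-400
ctr 0.6484 0.3013 size 71.3 64.0 ang 88.9 px rows 34-121 cols 406-486
0.06 [[299.0, 182.0], [341.0, 180.0]] [134, 132, 136, 146, 211, 228, 193, 99, 81, 121, 126, 95, 82, 62, 40, 54, 70, 95, 117, 127, 127, 125, 129, 125, 110, 87, 85, 86, 85, 86, 86, 85, 85, 88, 88, 86, 87, 87, 88, 85, 85]
0.1 [[298.0, 140.0], [343.0, 137.0]] [226, 224, 223, 224, 226, 225, 151, 69, 76, 120, 132, 101, 81, 57, 37, 74, 85, 127, 190, 222, 223, 221, 221, 217, 199, 154, 142, 144, 147, 146, 142, 138, 133, 130, 125, 133, 138, 148, 149, 149, 149]
0.14 [[298.0, 93.0], [344.0, 90.0]] [221, 222, 225, 228, 229, 229, 175, 78, 83, 123, 147, 127, 87, 60, 35, 48, 80, 123, 160, 205, 226, 224, 224, 220, 182, 107, 107, 115, 113, 113, 111, 112, 113, 110, 111, 111, 93, 77, 77, 79, 90]
```

```bash
python3 -c "
from rig import robot
print(robot.hand_in())"
```

```text
the job is handed in; nothing more can be done
None
```

All three boards were carried into the bay on the lifter and stand flat on its floor. The lifter is back on its block, the gate is shut, and I handed the job in at about 50 s on the clock.

- **Boards:** The last wrist picture gives them at (20, -45), (-48, 42) and (26, 53) mm in the bay frame. All are inside the limits, with outlines of about 71 × 63 mm and no sign of tilt.
- **Disturbance:** The far-left board (the third position) was about 6 mm deeper in the bay and 11 mm further left than where I set it. I think it was the announced knock, made while the gate was being closed. It is close to the left wall but within the limits, so I left it.
- **Gate:** It resisted with about 6 N, then gave way over 9 mm (about 0.06 rad) and hit a firm stop. Afterwards its top edge lay parallel to the shut line, to within about 1 mm, at three points along its length.
- **Lifter:** Its handle was seen at (0.386, -0.259) m, which puts its middle about 4 mm from the block's centre. That was measured just after release, and I did not look at it again after closing the gate.
- **Bystanders:** The capacitor still looked in place in the top picture taken after the third board was set down. I did not re-measure the capacitor or the tin at the end. The arm passed over the tin but never touched it.

The top camera put positions 1–4 mm off from the wrist camera, so I relied on the wrist camera.

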